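Load a heat-sink carrier into the board magazine

ROBOT

A 6-joint arm with a two-finger parallel gripper is mounted at the origin on the work surface. World frame = base frame: x ahead of the robot, y to its left, z up, the work surface at z = 0. Lengths are in m, angles in rad, forces in N, time in s.
With the tool pointing down it reaches from about 0.35 to 0.725 m from the base axis. Payload 4.3 kg.
Tool frame: the origin (TCP) lies on the centre line of the jaws, within the pads' length; the fingertips stand 11 mm ahead of it and the grasp point (between the pads) lies 8 mm behind it; z points along the fingers, y is the direction in which the jaws open and shut (so a half turn about z gives the same grasp; the last joint's range is limited). The gripper opens to 85 mm and grips with 20 to 120 N. Pads are 22 mm wide; open, the fingers measure 114 mm over their backs; the gripper's body (76 mm by 85 mm) begins 54 mm behind the grasp point. The pads swing forward as they close: fully open they stand 13 mm farther back than shut.
Start: joints at [-1.355, 0.377, 0.081, 1.274, 0, 1.46], TCP at [0.184, -0.545, 0.242] pointing down, gripper open.
Joint ranges: [-2.72, 2.72], [-0.84, 1.66], [-1.02, 1.22], [-1.77, 2.12], [-1.37, 1.28], [-3.14, 3.14]. Speed limits (rad/s): [2.57, 2.57, 3.14, 3.14, 3.14, 3.14].

INTERFACE

Orientations are given as a unit quaternion [x, y, z, w].
In Python, from rig import * gives the robot as it stands. The module is installed in compiled form; this text tells all that it offers.
- The arm moves only by the tool step_arm, never from a script. Its argument "deltas" is a list of rows, each a list of 7 numbers: the turn, a rotation vector about the tool's x, y, z in units of 6 degrees (1.0 is 6 degrees), then the shift along the tool's x, y, z in units of 30 mm (1.0 is 30 mm), then the finger opening in mm, from 0 to 85.4. A call has 1 to 8 rows; each row shifts and turns the commanded pose from where the row before left it, along the tool's axes as they then stand; what a row does not reach is not made up. A row lasts 1/12 s, in which the tool goes at most 41.7 mm and 7.16 degrees, less where a joint would pass 70% of its speed; a pose out of reach is approached as far as the arm can. A call is refused whole if a number of a shift passes 1 or a number of a turn 1, either way. A call with a gripper value outside its range is refused whole. The fingers move at their own pace and stop on an object; the grip force is fixed at half the most. Time passes only in rows, so rows that do not move let the fingers close. It gives the time, the measured TCP pose, the force and the opening at its end, in the units of the state.
- read_state(): the state, without advancing time (a new reading comes with each control period).
- camera(name): name is "side" or "top" or "wrist"; returns a dict with "pixels" (420x560x3 uint8, blue, green, red), "fov_y" (degrees; the focal length in pixels is half the picture's height over the tangent of half this angle, whatever the lens; pixels are square), "cx", "cy" (the principal point, pixels), "view" (4x4, takes a point from world to camera coordinates). Camera axes: x right, y down, z forward; pixel columns grow to the right and rows downward; lengths in m; the calibration is good to about 2 mm. A picture is of the moment at which its call begins. There is no depth.
- close_job(): hands the job in, once; it reports no verdict.
Trained networks look in a picture, given as the dict that the camera call returned (one of the last four; its "shot" number tells which), for a name from the list of things; names that differ only in an ending like _2 or _b are one class to them, and where a whole thing is asked for, a point or a joint stands for the part that bears it (a point fixed in the world has none). Each returns a list of dicts, best first, with "p" (0 to 1); they miss things now and then, are a little off and sometimes report something else, mostly with a low value. They report only what shows in the picture. A call takes as long as a camera call. They do not tell look-alikes from the thing itself.
- silhouettes(picture, name): "pixels" (420x560 bool, what is visible of it) and "extent" ([centre column, centre row, width, height] in pixels, round what is visible of it).
- landmark_of(picture, name): "uv" ([column, row] in pixels: a listed point, or the origin of a listed thing).
The state is a dict: "time": time; "qpos": joint angles; "qd": joint speeds; "joint_efforts": joint torques, N m; "position": TCP position; "tcp_rot": TCP orientation; "wrist_force": force on the tool from outside, world axes, zero at the start; "torque": the same for the moment, N m; "gripper_width": finger opening in m.
Only numpy, scipy, OpenCV 4.12 (cv2) and the standard library are available. Lean on these libraries where they do the work, as an engineer would, in place of code of your own. Each camera call takes 0.05 s, during which the arm holds its last target. There are 200 camera calls.

TASK

Stand the grey bin that blocks the front of the blue magazine in the middle of the black rubber mat, put the black nylon spacers left in the aluminium carrier's pockets into the bin, and lay every heat sink from the bench flat, fins up, into its own pocket of the carrier while that lies on the bench. Then pick the loaded carrier up by its post and slide it, pockets first, onto the one empty rail pair of the magazine until it is fully home, with bin, spacers and heat sinks still in place. Do not shift the boards already in the magazine or disturb the other things on the bench.

Things in the scene. Friction and masses are not known exactly. Their poses are not given: they have to be found in the camera images.
- rack: Blue sheet-metal board magazine, fixed, 105 deep (x) x 156 wide (y) x 205 high. Origin: centre of underside; x is the direction sheets slide in. Front (x = -52.5) open, small flared lips out to x = -71; top open. 148 clear between side walls; three pairs of rails along them, upper faces 40, 100, 160 above the bench; two pairs hold a board, one is empty. Back: end-stop strips, faces at x = +48.5.
- rail_low (a point): Point midway between the lowest pair of rails at the magazine's open front, level with their upper faces (40 above the bench). Rails are ledges 14 wide and 4 thick, full depth. Axes as the magazine's.
- rail_mid (a point): The same for the middle pair (100 above the bench).
- rail_high (a point): The same for the highest pair (160 above the bench).
- carrier: Aluminium carrier sheet, about 220 g. Pan 117 (x) x 140 (y), floor 4 thick, 3 thick walls around it and crossing in its middle, tops 12 above the underside: 2 x 2 pockets 54 (x) x 67 (y), centred at x = +-28.5, y = +-34.3. Origin: centre of the pan's underside, z up, x away from the post. Home on rails, its front edge (x = +58.5) meets the end stop: its origin is then at x = -10 in the magazine's frame.
- post (a point): Black grip post of the carrier: this point is the middle of its top, 44 above the carrier's underside. The post is 24 (x) x 20 (y) and stands on a 4 thick, 36 wide tongue behind the pan, at x = -118, y = 0 in the carrier's frame; the tongue ends at x = -134.5. Axes as the carrier's. With the carrier home, the post stays some 75 mm outside the magazine.
- mat: Black rubber mat fixed to the bench, 150 x 150 x 3. Origin: centre of its underside.
- bin: Grey open empty bin, 100 (x) x 64 (y) x 70 high, walls and floor 4 to 5 thick, about 250 g, standing close in front of the magazine. Origin: centre of its underside.
- spacer0: Black nylon spacer, a plain cylinder 28 across and 34 high, about 25 g, standing in one of the carrier's pockets at the start. Origin: centre of its underside (the end that is down at the start). One or two of the two spacers are there; an absent one has no pose from the start.
- spacer1: Black nylon spacer, a plain cylinder 28 across and 34 high, about 25 g, standing in one of the carrier's pockets at the start. Origin: centre of its underside (the end that is down at the start). One or two of the two spacers are there; an absent one has no pose from the start.
- board0: Green circuit board lying on the lowest rail pair of the magazine (upper face 40 above the bench), 98 (x) x 140 (y) x 4 with parts up to 16 high. Origin: centre of its underside. Absent (no pose) in the run in which this pair is the empty one.
- board1: Green circuit board lying on the middle rail pair of the magazine (upper face 100 above the bench), 98 (x) x 140 (y) x 4 with parts up to 16 high. Origin: centre of its underside. Absent (no pose) in the run in which this pair is the empty one.
- board2: Green circuit board lying on the highest rail pair of the magazine (upper face 160 above the bench), 98 (x) x 140 (y) x 4 with parts up to 16 high. Origin: centre of its underside. Absent (no pose) in the run in which this pair is the empty one.
- sink0: Dark finned heat sink, 36 x 36 (square) x 32 high, about 40 g, standing fins up on the bench at the start. Origin: centre of its underside, z up. Three or four of the four heat sinks are there; an absent one has no pose from the start.
- sink1: Dark finned heat sink, 36 x 36 (square) x 32 high, about 40 g, standing fins up on the bench at the start. Origin: centre of its underside, z up. Three or four of the four heat sinks are there; an absent one has no pose from the start.
- sink2: Dark finned heat sink, 36 x 36 (square) x 32 high, about 40 g, standing fins up on the bench at the start. Origin: centre of its underside, z up. Three or four of the four heat sinks are there; an absent one has no pose from the start.
- sink3: Dark finned heat sink, 36 x 36 (square) x 32 high, about 40 g, standing fins up on the bench at the start. Origin: centre of its underside, z up. Three or four of the four heat sinks are there; an absent one has no pose from the start.
- tape: Roll of yellow tape, 64 across, 20 high, lying on the bench; a bystander.
- flux: Small flux jar, 40 across, 55 high; a bystander.
- brush: Brush, 150 long, lying on the bench; a bystander.
- cup: White plastic cup, 64 across, 80 high; a bystander.
- driver: Screwdriver, 160 long, lying on the bench; a bystander.
Not all that is in view belongs to the job. There is more than one size of the carrier; the one meant has the size given above.

How it is judged:
By the outcome, as a careful person would: the job done as asked, in the order asked, and still so for the second after the job is handed in, with the robot touching nothing.
Of board0, board1, board2 only 2 to 2 are there at a start; the rules pass over those that are not, and their reading is None.
Of spacer0, spacer1 only 1 to 2 are there at a start; the rules pass over those that are not, and their reading is None.
Of sink0, sink1, sink2, sink3 only 3 to 4 are there at a start; the rules pass over those that are not, and their reading is None.
At some moment in a run one of sink0, sink1, sink2, sink3, bin may be knocked a few centimetres aside while the robot is not near it.
It also fails if it takes over 210 s, if anything falls off the work surface, if the arm or the gripper's body presses on something with over 40 N, if the wrist force passes 120 N, or if a joint passes its speed limit or range.

## Working session

There is one attempt and no reset: what is moved stays moved. The work goes in short steps, Python scripts to look and compute and a tool call to move; the robot and the scene stay as the last step left them, time stands still between calls to the robot, and variables do not carry over. Pictures are saved under pics/ and viewed, about 12 in all and at most 16, crops included, and the job is handed in when it is done.

Besides the shell and the picture viewer there is one more tool, called as name([rows], argument=value, ...), one row to a line, values as JSON. step_arm: Moves the arm, as the interface text tells. Its arguments: {"type":"object","properties":{"deltas":{"type":"array","items":{"type":"array","items":{"type":"number"}}}},"required":["deltas"]}

```bash
mkdir -p pics
cat > h.py <<'E'
from rig import *
import numpy as np, cv2
from scipy.spatial.transform import Rotation as R
def K(c):
    f=c["pixels"].shape[0]/2/np.tan(np.radians(c["fov_y"]/2)); return f,c["cx"],c["cy"]
def ray(c,uv):
    f,cx,cy=K(c); V=np.array(c["view"]); d=V[:3,:3].T@np.array([(uv[0]-cx)/f,(uv[1]-cy)/f,1.]); o=-V[:3,:3].T@V[:3,3]; return o,d
def atz(c,uv,z):
    o,d=ray(c,uv); return o+d*(z-o[2])/d[2]
def proj(c,p):
    f,cx,cy=K(c); V=np.array(c["view"]); q=V[:3,:3]@np.array(p)+V[:3,3]; return np.array([f*q[0]/q[2]+cx,f*q[1]/q[2]+cy])
def save(c,n): cv2.imwrite("pics/"+n+".png",c["pixels"])
def st():
    s=read_state(); print("t",round(s["time"],2),"pos",np.round(s["position"],4),"rot",np.round(R.from_quat(s["tcp_rot"]).as_matrix(),3).tolist(),"F",np.round(s["wrist_force"],1),"w",round(s["gripper_width"],4)); return s
E
python3 - <<'E'
from h import *
st()
names="rack carrier post mat bin spacer0 board0 sink0 tape flux brush cup driver rail_low rail_mid rail_high".split()
for n in ["side","top"]:
    c=camera(n); save(c,n+"0"); print(n,c["fov_y"],-np.array(c["view"])[:3,:3].T@np.array(c["view"])[:3,3])
    for k in names:
        print(k,[(np.round(d["uv"],0).tolist(),round(d["p"],2),np.round(atz(c,d["uv"],0),3)[:2].tolist()) for d in landmark_of(c,k)][:6])
E
```

```text
t 0.0 pos [ 0.1839 -0.5441  0.2414] rot [[0.947, 0.32, -0.0], [0.32, -0.947, 0.002], [0.0, -0.002, -1.0]] F [-0.9 -0.  -0.5] w 0.0854
side 52.74062615551104 [0.08453621 0.75477583 0.80545745]
rack [([211.0, 240.0], 0.85, [0.685, 0.001])]
carrier [([186.0, 331.0], 0.72, [0.559, 0.297]), ([295.0, 342.0], 0.65, [0.318, 0.216]), ([212.0, 237.0], 0.35, [0.687, -0.01])]
post [([337.0, 332.0], 0.72, [0.242, 0.149]), ([237.0, 330.0], 0.64, [0.454, 0.245])]
mat [([287.0, 192.0], 0.89, [0.589, -0.319])]
bin [([255.0, 250.0], 0.93, [0.547, -0.017]), ([313.0, 236.0], 0.52, [0.424, -0.141])]
spacer0 [([208.0, 322.0], 0.72, [0.527, 0.256])]
board0 [([205.0, 215.0], 0.59, [0.768, -0.092]), ([205.0, 196.0], 0.59, [0.829, -0.18]), ([188.0, 332.0], 0.23, [0.553, 0.298])]
sink0 [([311.0, 236.0], 0.71, [0.428, -0.141]), ([325.0, 221.0], 0.58, [0.415, -0.223]), ([281.0, 292.0], 0.56, [0.412, 0.097])]
tape [([160.0, 273.0], 0.72, [0.733, 0.174])]
flux [([219.0, 215.0], 0.73, [0.73, -0.111])]
brush [([246.0, 417.0], 0.97, [0.334, 0.413])]
cup [([316.0, 160.0], 0.6, [0.579, -0.556])]
driver [([223.0, 218.0]
[... 778 characters left out ...]
0], 0.71, [0.744, 0.01]), ([251.0, 145.0], 0.58, [0.724, 0.0]), ([380.0, 304.0], 0.42, [0.262, -0.353]), ([304.0, 246.0], 0.28, [0.428, -0.146])]
sink0 [([304.0, 247.0], 0.63, [0.424, -0.146]), ([325.0, 251.0], 0.56, [0.411, -0.206]), ([214.0, 258.0], 0.44, [0.398, 0.109])]
tape [([192.0, 136.0], 0.57, [0.754, 0.173])]
flux [([318.0, 144.0], 0.65, [0.724, -0.198])]
brush [([106.0, 278.0], 0.79, [0.347, 0.41])]
cup [([433.0, 197.0], 0.68, [0.558, -0.519])]
driver [([380.0, 305.0], 0.75, [0.259, -0.351])]
rail_low [([252.0, 169.0], 0.78, [0.652, -0.004])]
rail_mid [([255.0, 162.0], 0.56, [0.675, -0.011]), ([251.0, 157.0], 0.55, [0.689, -0.0])]
rail_high [([249.0, 160.0], 0.93, [0.679, 0.007])]
```

View pics/side0.png

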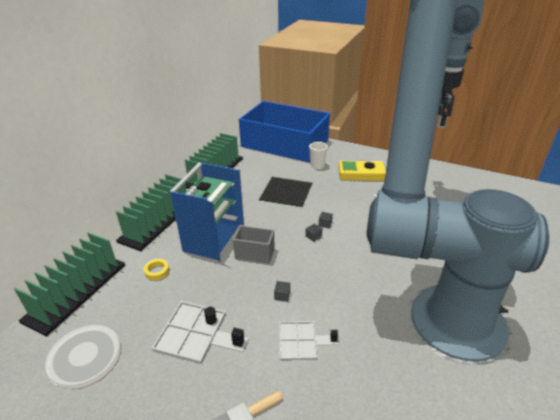

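View pics/top0.png

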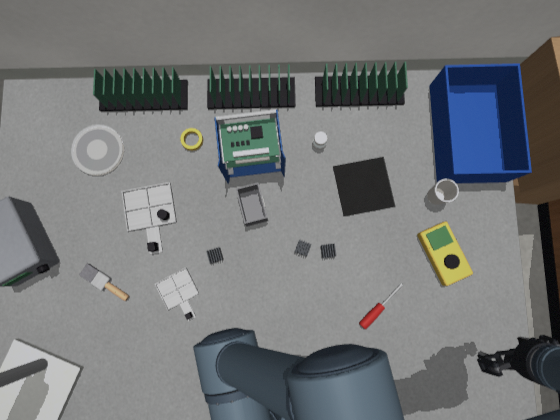

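The top picture shows the big carrier at (150,207), with one spacer at (163,215). Sinks are at (215,256), (303,248) and (328,251), the bin at (252,205), the mat at (364,187) and the rack at (250,150). The smaller carrier at (178,290) is the look-alike.

Run:
```python
from h import *
t=camera("top"); s=camera("side")
a=cv2.resize(t["pixels"][100:240,195:305],None,fx=4,fy=4,interpolation=cv2.INTER_CUBIC)
b=cv2.resize(s["pixels"][145:285,155:255],None,fx=4,fy=4,interpolation=cv2.INTER_CUBIC)
cv2.imwrite("pics/crop1.png",np.hstack([b[:560,:390],a[:560,:410]]))
for z in (.04,.1,.16): print("side proj",z,proj(s,[.637,0,z]),proj(s,[.69,.0,z]))
# rect fits
for k,z in (("mat",.003),("bin",.07),("carrier",.012)):
    for d in silhouettes(t,k)[:4]:
        m=d["pixels"].astype(np.uint8); cs,_=cv2.findContours(m,0,2); cc=max(cs,key=cv2.contourArea)
        P=np.array([atz(t,p[0],z)[:2] for p in cc]).astype(np.float32)
        r=cv2.minAreaRect(P*1000); print(k,round(d["p"],2),np.round(d["extent"]),np.round(r[0],1),np.round(r[1],1),round(r[2],1))
for d in landmark_of(t,"post"): print("post",d["p"],atz(t,d["uv"],.044))
for d in landmark_of(t,"rail_high"): print("rh",d["p"],atz(t,d["uv"],.16))
```

```text
side proj 0.04 [223.99933007 233.60884487] [208.25935423 228.56530949]
side proj 0.1 [222.03019498 216.76351913] [205.84305772 211.83622232]
side proj 0.16 [219.93546058 198.84373114] [203.27518434 194.05770158]
mat 0.67 [363. 187.  60.  57.] [ 593.2 -321.9] [154.1 151.6] 9.9
bin 0.76 [250. 207.  32.  46.] [535.9  -5.3] [109.9  64.5] 13.4
carrier 0.95 [148. 219.  56.  67.] [510.4 284.3] [195.9 144.8] 9.9
carrier 0.67 [176. 295.  38.  50.] [292.5 197.4] [130.8  94.7] 27.1
post 0.98 [0.23587701 0.16219154 0.044     ]
post 0.63 [0.43587038 0.2811325  0.044     ]
post 0.53 [0.66875105 0.00616626 0.044     ]
rh 0.86 [ 0.63751345 -0.00343742  0.16      ]
rh 0.64 [ 0.64223358 -0.01279978  0.16      ]
```

View pics/crop1.png

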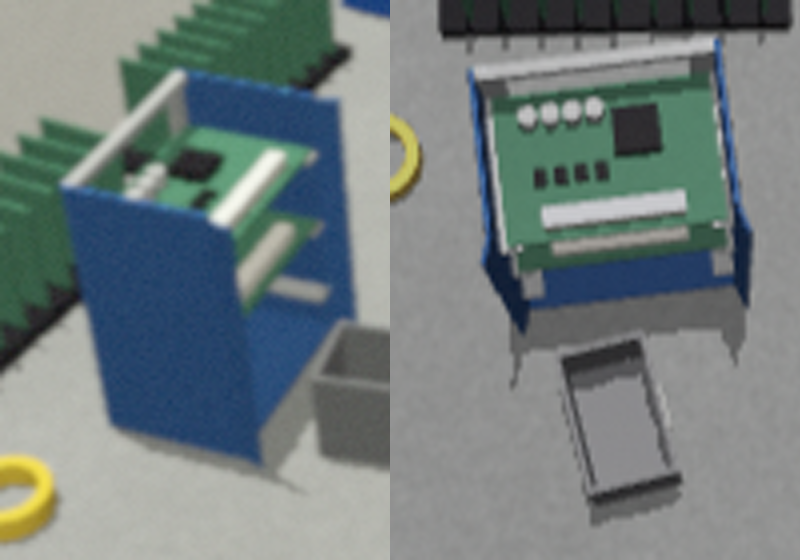

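The lowest pair is empty: the boards sit on the middle and high rails. The rack's yaw is about 7°. I'll go over the bin.

```bash
cat >> h.py <<'E'
def yaw_now(s): 
    M=R.from_quat(s["tcp_rot"]).as_matrix(); return np.degrees(np.arctan2(M[1,0],M[0,0]))
def goal(x,y,z,a=None,frm=None):
    """print shift in current tool axes (units of 30mm) then turn (6deg units) about tool z (after shift); also levelling turn"""
    s=read_state(); M=R.from_quat(s["tcp_rot"]).as_matrix(); p=np.array(s["position"]) if frm is None else np.array(frm)
    d=M.T@(np.array([x,y,z])-p)/.03
    if a is not None:
        c,sn=np.cos(np.radians(a)),np.sin(np.radians(a)); T=np.array([[c,sn,0],[sn,-c,0],[0,0,-1.]])
        rv=np.degrees(R.from_matrix(M.T@T).as_rotvec())/6; d2=T.T@(np.array([x,y,z])-p)/.03
        print("turn",np.round(rv,2),"shift after turn",np.round(d2,3),"shift before",np.round(d,3),"yaw",round(yaw_now(s),1))
    else: print("shift",np.round(d,3))
E
python3 -c "
from h import *
goal(.50,-.012,.2,13.4)"
```

```text
turn [0.   0.   0.88] shift after turn [ 14.361 -14.835   1.41 ] shift before [ 15.663 -13.454   1.409] yaw 18.7
```

step_arm([
  [0,0,0.88,0,0,0,85],
  [0,0,0,0.9,-0.93,0.09,85],
  [0,0,0,0.9,-0.93,0.09,85],
  [0,0,0,0.9,-0.93,0.09,85],
  [0,0,0,0.9,-0.93,0.09,85],
  [0,0,0,0.9,-0.93,0.09,85],
  [0,0,0,0.9,-0.93,0.09,85],
  [0,0,0,0.9,-0.93,0.09,85],
])

```text
time: 2.72
position: [0.3233, -0.3094, 0.2235]
tcp_rot: [0.993, 0.116, 0.0, 0.0]
wrist_force: [0.7, 0.2, -0.3]
gripper_width: 0.0847
```

step_arm([
  [0,0,0,0.9,-0.93,0.09,85],
  [0,0,0,0.9,-0.93,0.09,85],
  [0,0,0,0.9,-0.93,0.09,85],
  [0,0,0,0.9,-0.93,0.09,85],
  [0,0,0,0.9,-0.93,0.09,85],
  [0,0,0,0.9,-0.93,0.09,85],
  [0,0,0,0.9,-0.93,0.09,85],
  [0,0,0,0.9,-0.93,0.09,85],
])

```text
time: 3.38
position: [0.4819, -0.042, 0.2019]
tcp_rot: [0.993, 0.117, 0.0, 0.0]
wrist_force: [0.0, -1.1, -0.2]
gripper_width: 0.085
```

```bash
cat >> h.py <<'E'
def rects(c,k,z,n=3):
    out=[]
    for d in silhouettes(c,k)[:n]:
        m=d["pixels"].astype(np.uint8); cs,_=cv2.findContours(m,0,2); cc=max(cs,key=cv2.contourArea)
        P=np.array([atz(c,p[0],z)[:2] for p in cc]).astype(np.float32)
        r=cv2.minAreaRect(P*1000); print(k,round(d["p"],2),np.round(d["extent"]),np.round(r[0],1),np.round(r[1],1),round(r[2],1)); out.append(r)
    return out
E
python3 - <<'E'
from h import *
st(); c=camera("wrist"); save(c,"w1"); print(-np.array(c["view"])[:3,:3].T@np.array(c["view"])[:3,3],c["fov_y"])
rects(c,"bin",.07)
E
```

```text
t 3.38 pos [ 0.4819 -0.042   0.2019] rot [[0.973, 0.232, 0.001], [0.232, -0.973, -0.0], [0.001, 0.001, -1.0]] F [ 0.  -1.1 -0.2] w 0.085
[ 0.56234679 -0.0214095   0.33381486] 63.22207519482587
bin 0.68 [239. 107.  88. 142.] [5.454e+02 2.000e-01] [100.   64.5] 13.5
```

View pics/w1.png

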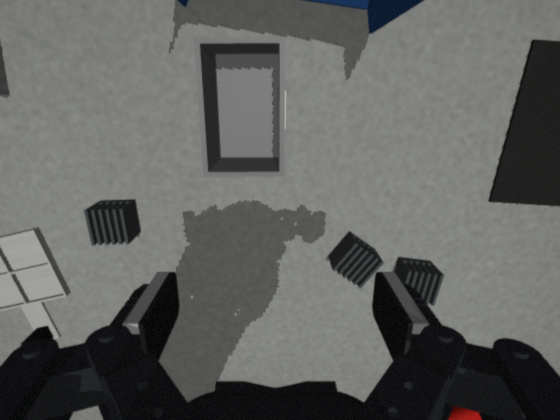

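The picture shows the bin at (243,110), with the sinks at (113,220), (355,258) and (418,280). The bin fit of 100×64.5 at yaw 13.5 matches the given size.

```bash
python3 -c "
from h import *
goal(.5454,.0002,.042,13.5)"
```

```text
turn [-0.01 -0.01  0.05] shift after turn [ 2.328 -0.804  5.316] shift before [ 2.324 -0.784  5.321] yaw 13.8
```

step_arm([
  [0,0,0.02,0.78,-0.26,0.1,85],
  [0,0,0.02,0.78,-0.26,0.1,85],
  [0,0,0,0.77,-0.27,0.1,85],
  [0,0,0,0,0,0,85],
  [0,0,0,0,0,1,85],
  [0,0,0,0,0,1,85],
  [0,0,0,0,0,1,85],
  [0,0,0,0,0,1,85],
])

```text
time: 4.15
position: [0.5433, -0.0058, 0.072]
tcp_rot: [0.993, 0.114, 0.0, 0.0]
wrist_force: [0.4, -0.4, -1.5]
gripper_width: 0.0851
```

step_arm([
  [0,0,0,0,0,0.7,85],
  [0,0,0,0,0,0.3,85],
  [0,0,0,0,0,0,50],
  [0,0,0,0,0,0,50],
  [0,0,0,0,0,0,50],
  [0,0,0,0,0,0,50],
  [0,0,0,0,0,0,50],
  [0,0,0,0,0,0,50],
])

```text
time: 4.82
position: [0.5445, -0.005, 0.0437]
tcp_rot: [0.993, 0.115, 0.001, 0.0]
wrist_force: [-1.1, -0.5, 0.3]
gripper_width: 0.0634
```

```bash
python3 -c "
from h import *
st()
c=camera('top'); rects(c,'mat',.003); c=camera('side'); rects(c,'mat',.003);goal(.592,-.321,.15,10)"
```

```text
t 4.82 pos [ 0.5445 -0.005   0.0437] rot [[0.974, 0.227, 0.002], [0.227, -0.974, -0.0], [0.002, 0.001, -1.0]] F [-1.1 -0.5  0.3] w 0.0634
mat 0.71 [362. 187.  57.  60.] [ 595.3 -321.7] [153.7 155.2] 10.2
mat 0.66 [289. 193.  50.  31.] [ 595.  -319.4] [155.  158.5] 9.6
turn [ 0.01 -0.01  0.52] shift after turn [-0.272 10.649 -3.546] shift before [-0.85  10.621 -3.537] yaw 13.1
```

step_arm([
  [0,0,0,0,0,-0.5,50],
  [0,0,0,-0.3,0,-1,50],
  [0,0,0,-0.7,0,-1,50],
  [0,0,0,-0.5,0.5,-0.8,50],
  [0,0,0,0,1,0,50],
  [0,0,0,0,1,0,50],
  [0,0,0,0,1,0,50],
  [0,0,0,0,1,0,50],
])

```text
time: 5.68
position: [0.5304, -0.1475, 0.1417]
tcp_rot: [0.993, 0.115, -0.0, -0.0]
wrist_force: [0.9, 0.9, -4.3]
gripper_width: 0.0629
```

step_arm([
  [0,0,0,0,1,0,50],
  [0,0,0,0,1,0,50],
  [0,0,0,0,1,0,50],
  [0,0,0,0.2,1,0,50],
  [0,0,0,0.3,1,0,50],
  [0,0,0.5,0.3,0.7,0,50],
  [0,0,0,0,0,0,50],
  [0,0,0,0,0,0,50],
])

```text
time: 6.35
position: [0.5928, -0.3083, 0.1405]
tcp_rot: [0.996, 0.088, -0.001, -0.001]
wrist_force: [-0.1, 1.4, -2.7]
gripper_width: 0.0632
```

```bash
python3 -c "
from h import *
st();goal(.594,-.321,.047,10)"
```

```text
t 6.35 pos [ 0.5928 -0.3083  0.1405] rot [[0.985, 0.175, -0.001], [0.175, -0.985, 0.001], [-0.001, -0.001, -1.0]] F [-0.1  1.4 -2.7] w 0.0632
turn [-0.01  0.01  0.02] shift after turn [-0.034  0.423  3.117] shift before [-0.032  0.426  3.117] yaw 10.1
```

step_arm([
  [0,0,0,0,0.42,0,50],
  [0,0,0,0,0,1,50],
  [0,0,0,0,0,1,50],
  [0,0,0,0,0,0.7,50],
  [0,0,0,0,0,0.3,50],
  [0,0,0,0,0,0.12,50],
  [0,0,0,0,0,0,50],
  [0,0,0,0,0,0,50],
])

```text
time: 7.02
position: [0.5956, -0.3198, 0.0493]
tcp_rot: [0.996, 0.089, 0.001, 0.0]
wrist_force: [-0.1, -0.5, -2.8]
gripper_width: 0.0632
```

```bash
python3 -c "
from h import *
st()"
```

```text
t 7.02 pos [ 0.5956 -0.3198  0.0493] rot [[0.984, 0.177, 0.001], [0.177, -0.984, -0.001], [0.001, 0.001, -1.0]] F [-0.1 -0.5 -2.8] w 0.0632
```

Still carrying the bin 1–2 mm above the mat. I'll lower it a touch, release, and rise.

step_arm([
  [0,0,0,0,0,0.07,50],
  [0,0,0,0,0,0,50],
  [0,0,0,0,0,0,85],
  [0,0,0,0,0,0,85],
  [0,0,0,0,0,0,85],
  [0,0,0,0,0,0,85],
  [0,0,0,0,0,-0.5,85],
  [0,0,0,0,0,-1,85],
])

```text
time: 7.68
position: [0.5924, -0.3182, 0.0874]
tcp_rot: [0.996, 0.088, -0.003, -0.003]
wrist_force: [-0.2, -0.3, 0.2]
gripper_width: 0.0849
```

step_arm([
  [0,0,0,0,0,-1,85],
  [0,0,0,-0.3,-0.3,-1,85],
  [0,0,0,-0.4,-0.9,-1,85],
  [0,0,0,-0.4,-1,-0.5,85],
  [0,0,0,-0.4,-1,0,85],
  [0,0,0,-0.4,-1,0,85],
  [0,0,0,-0.4,-1,0,85],
  [0,0,0,-0.4,-1,0,85],
])

```text
time: 8.35
position: [0.482, -0.1503, 0.1963]
tcp_rot: [0.996, 0.088, 0.001, 0.0]
wrist_force: [0.9, -0.1, 0.3]
gripper_width: 0.0849
```

Run:
```python
from h import *
st()
c=camera('top'); rects(c,'bin',.07)
for d in landmark_of(c,"spacer0")[:3]: print(d,atz(c,d["uv"],.004))
rects(c,"spacer0",.038)
c=camera("wrist"); rects(c,"sink0",.032,5)
goal(.46,.235,.22,10)
```

```text
t 8.35 pos [ 0.482  -0.1503  0.1963] rot [[0.984, 0.176, 0.001], [0.176, -0.984, -0.001], [0.001, 0.001, -1.0]] F [ 0.9 -0.1  0.3] w 0.0849
bin 0.71 [379. 193.  17.  28.] [ 563.  -349.9] [30.  68.4] 64.5
{'uv': [164.9, 215.8], 'p': 0.56} [0.51999153 0.24686208 0.004     ]
{'uv': [251.1, 139.1], 'p': 0.18} [ 0.7410694  -0.00117793  0.004     ]
spacer0 0.46 [164. 213.  12.  10.] [517.8 244.9] [36.7 28.3] 62.6
spacer0 0.4 [382. 306.  46.  39.] [ 236.2 -321.1] [25.5 83.1] 42.4
spacer0 0.17 [253. 163.  50.  15.] [663.4  -6.4] [ 18.8 145.3] 5.7
sink0 0.86 [322. 260.  44.  47.] [ 421.3 -206.1] [49.2 40. ] 5.9
sink0 0.68 [254. 242.  50.  54.] [ 429.6 -138.6] [39.5 46.6] 67.1
sink0 0.63 [ 19. 213.  30.  46.] [417.6  80.3] [30.6 50.6] 86.0
turn [ 0.01 -0.01  0.02] shift after turn [  1.459 -12.851  -0.79 ] shift before [  1.488 -12.847  -0.807] yaw 10.1
```

step_arm([
  [0,0,0,0,-1,-0.1,85],
  [0,0,0,0,-1,-0.1,85],
  [0,0,0,0,-1,-0.1,85],
  [0,0,0,0,-1,-0.1,85],
  [0,0,0,0,-1,-0.1,85],
  [0,0,0,0,-1,-0.1,85],
  [0,0,0,0.1,-1,-0.1,85],
  [0,0,0,0.1,-1,-0.1,85],
])

```text
time: 9.32
position: [0.4477, 0.0866, 0.2203]
tcp_rot: [0.996, 0.088, 0.001, 0.0]
wrist_force: [0.3, 0.2, -0.0]
gripper_width: 0.0849
```

step_arm([
  [0,0,0,0.3,-1,0,85],
  [0,0,0,0.3,-1,0,85],
  [0,0,0,0.3,-1,0,85],
  [0,0,0,0.3,-1,0,85],
  [0,0,0,0.1,-0.85,0,85],
  [0,0,0,0,0,0,85],
])

```text
time: 9.82
position: [0.4687, 0.1921, 0.2209]
tcp_rot: [0.993, 0.121, -0.002, -0.019]
wrist_force: [0.2, -0.7, -0.7]
gripper_width: 0.0854
```

Run:
```python
from h import *
st()
c=camera("wrist"); save(c,"w2")
rects(c,"spacer0",.038); rects(c,"carrier",.012)
for k,z in (("spacer0",.004),("carrier",0),("post",.044)):
  for d in landmark_of(c,k)[:2]: print(k,d,atz(c,d["uv"],z))
```

```text
t 9.82 pos [0.4687 0.1921 0.2209] rot [[0.971, 0.239, -0.009], [0.24, -0.97, 0.038], [0.001, -0.038, -0.999]] F [ 0.2 -0.7 -0.7] w 0.0854
spacer0 0.96 [238. 107.  33.  31.] [525.  249.7] [25.8 29.9] 13.9
carrier 0.87 [233. 314.  95. 121.] [291.7 198.9] [152.7  98.1] 26.8
carrier 0.86 [200. 106. 160. 211.] [509.9 289.8] [199.9 141.6] 10.0
spacer0 {'uv': [240.3, 110.1], 'p': 0.67} [0.52401047 0.25157857 0.004     ]
carrier {'uv': [200.9, 68.5], 'p': 0.97} [0.55238725 0.29735485 0.        ]
carrier {'uv': [234.3, 291.6], 'p': 0.56} [0.31787525 0.21551196 0.        ]
post {'uv': [184.6, 200.2], 'p': 0.84} [0.4327409  0.28128533 0.044     ]
post {'uv': [246.4, 365.5], 'p': 0.73} [0.25635761 0.18179142 0.044     ]
```

View pics/w2.png

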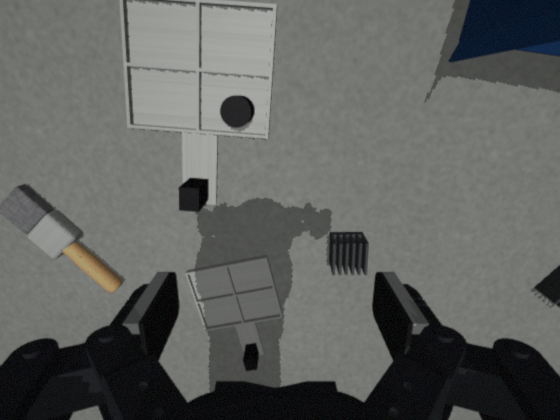

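The big carrier spans (125..275, 0..135), with the spacer at (237,110), the post at (192,193) and a sink at (348,252). The tool is tilted slightly, so I'll check the joints.

Run:
```python
from h import *
s=st(); print(np.round(s["qpos"],3))
goal(.470,.235,.2,10)
```

```text
t 10.12 pos [0.467  0.19   0.2209] rot [[0.972, 0.237, -0.009], [0.237, -0.971, 0.036], [-0.001, -0.037, -0.999]] F [-0.4 -0.2  0.4] w 0.0849
[ 0.238  0.239 -0.168  1.165  0.037  3.141]
turn [-0.36  0.02  0.62] shift after turn [ 0.357 -1.459  0.697] shift before [ 0.451 -1.406  0.75 ] yaw 13.7
```

step_arm([
  [0.36,0,-1,0,0,0,60],
  [0,0,-1,0,0,0,60],
  [0,0,-1,0,0,0,60],
  [0,0,-1,0,0,0,60],
  [0,0,-1,0,0,0,60],
  [0,0,-1,0,0,0,60],
  [0,0,-1,0,0,0,60],
  [0,0,-1,0,0,0,60],
])

```text
time: 10.78
position: [0.467, 0.1902, 0.221]
tcp_rot: [0.856, 0.515, 0.01, -0.036]
wrist_force: [-0.3, 0.3, 0.2]
gripper_width: 0.0598
```

step_arm([
  [0,0,-1,0,0,0,60],
  [0,0,-1,0,0,0,60],
  [0,0,-1,0,0,0,60],
  [0,0,-1,0,0,0,60],
  [0,0,-1,0,0,0,60],
  [0,0,-1,0,0,0,60],
  [0,0,-1,0,0,0,60],
  [0,0,-1,0,0,0,60],
])

```text
time: 11.45
position: [0.467, 0.1902, 0.221]
tcp_rot: [0.573, 0.819, 0.024, -0.029]
wrist_force: [0.3, 0.6, -1.1]
gripper_width: 0.0599
```

step_arm([
  [0,0,-1,0,0,0,60],
  [0,0,-1,0,0,0,60],
  [0,0,-1,0,0,0,60],
  [0,0,-1,0,0,0,60],
  [0,0,-1,0,0,0,60],
  [0,0,-1,0,0,0,60],
  [0,0,-1,0,0,0,60],
  [0,0,-1,0,0,0,60],
])

```text
time: 12.12
position: [0.467, 0.1902, 0.221]
tcp_rot: [0.19, 0.981, 0.034, -0.017]
wrist_force: [-0.2, -0.3, -1.3]
gripper_width: 0.0599
```

step_arm([
  [0,0,-1,0,0,0,60],
  [0,0,-1,0,0,0,60],
  [0,0,-1,0,0,0,60],
  [0,0,-1,0,0,0,60],
  [0,0,0,0,0,0,60],
  [0,0,0,0,0,0,60],
])

```text
time: 12.62
position: [0.4671, 0.1904, 0.221]
tcp_rot: [-0.014, 0.999, 0.036, -0.01]
wrist_force: [-1.2, -0.2, -0.0]
gripper_width: 0.0601
```

Run:
```python
from h import *
s=st(); print(np.round(s["qpos"],3))
goal(.590,.265,.2,190)
```

```text
t 12.62 pos [0.4671 0.1904 0.221 ] rot [[-0.999, -0.027, -0.02], [-0.028, 0.997, 0.072], [0.018, 0.073, -0.997]] F [-1.2 -0.2 -0. ] w 0.0601
[ 0.216  0.239 -0.169  1.167  0.075  0.188]
turn [ 0.71 -0.12 -1.4 ] shift after turn [-4.467  1.737  0.7  ] shift before [-4.178  2.318  0.796] yaw -178.4
```

step_arm([
  [0.35,-0.06,-0.7,0,0,0,60],
  [0.35,-0.06,-0.7,0,0,0,60],
  [0,0,0,-0.9,0.35,0.14,60],
  [0,0,0,-0.9,0.35,0.14,60],
  [0,0,0,-0.9,0.35,0.14,60],
  [0,0,0,-0.9,0.35,0.14,60],
  [0,0,0,-0.86,0.34,0.14,60],
  [0,0,0,0,0,0,60],
])

```text
time: 13.28
position: [0.5926, 0.2676, 0.1972]
tcp_rot: [-0.088, 0.996, 0.001, -0.0]
wrist_force: [0.1, 0.3, -0.4]
gripper_width: 0.0597
```

Run:
```python
from h import *
st()
c=camera("wrist"); save(c,"w3")
rects(c,"spacer0",.038); rects(c,"carrier",.012); rects(c,"post",.044)
for k,z in (("spacer0",.004),("carrier",0),("post",.044),("sink0",.0)):
  for d in landmark_of(c,k)[:2]: print(k,d,atz(c,d["uv"],z))
```

```text
t 13.28 pos [0.5926 0.2676 0.1972] rot [[-0.985, -0.175, -0.0], [-0.175, 0.985, 0.001], [0.0, 0.001, -1.0]] F [ 0.1  0.3 -0.4] w 0.0597
spacer0 0.8 [270. 103.  38.  36.] [524.6 251.7] [27.4 27.1] 10.1
carrier 0.56 [318. 103. 165. 206.] [523.1 293.6] [175.9 141. ] 9.8
post 0.65 [ 41. 259.  83. 184.] [705.9  66.7] [ 72.9 211.4] 86.0
post 0.63 [318. 103. 165. 202.] [522.5 289.1] [158.1 126.5] 9.9
spacer0 {'uv': [269.4, 104.1], 'p': 0.71} [0.52413359 0.25183513 0.004     ]
carrier {'uv': [309.7, 139.9], 'p': 0.57} [0.54970939 0.29519221 0.        ]
```

View pics/w3.png

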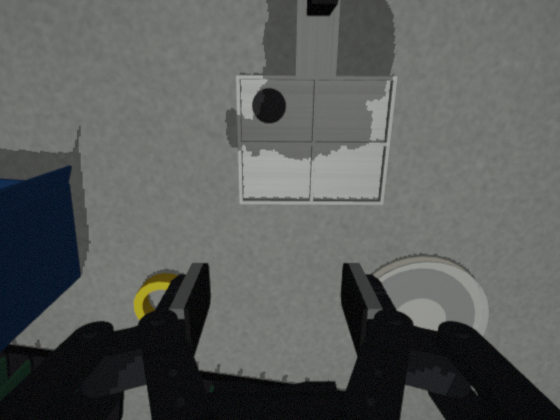

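The pan corners are at (237,76), (397,76), (383,204) and (241,205), the spacer at (269,105).

Run:
```python
from h import *
c=camera("wrist")
P=np.array([atz(c,p,.012)[:2] for p in [(237,76),(397,76),(383,204),(241,205)]])*1000
print(np.round(P,1),P.mean(0)); r=cv2.minAreaRect(P.astype(np.float32)); print(r)
a=P[3]-P[0]; b=P[2]-P[1]; print([np.degrees(np.arctan2(v[1],v[0])) for v in (a,b)], [np.linalg.norm(v) for v in (a,b)])
e=P[1]-P[0]; f=P[2]-P[3]; print([np.degrees(np.arctan2(v[1],v[0]))-90 for v in (e,f)])
goal(.5246,.2517,.025,190)
```

```text
[[502.5 217.6]
 [477.6 356. ]
 [593.9 376.3]
 [619.7 238.5]] [548.44388815 297.08954986]
((548.6640625, 297.22314453125), (119.03950500488281, 140.8009033203125), 10.193442344665527)
[np.float64(10.07337630729302), np.float64(9.892825479070781)] [np.float64(119.03978894976032), np.float64(118.07952751441556)]
[np.float64(10.193440772836468), np.float64(10.586475939320664)]
turn [0.01 0.01 0.03] shift after turn [ 2.203 -0.082  5.859] shift before [ 2.208 -0.082  5.857] yaw -169.8
```

step_arm([
  [0,0,0,0.8,-0.03,0.2,60],
  [0,0,0,0.8,-0.03,0.5,60],
  [0,0,0,0.6,-0.02,0.8,60],
  [0,0,0,0,0,1,60],
  [0,0,0,0,0,1,60],
  [0,0,0,0,0,0.9,60],
  [0,0,0,0,0,0.5,60],
  [0,0,0,0,0,0,60],
])

```text
time: 14.4
position: [0.5216, 0.2508, 0.0495]
tcp_rot: [-0.089, 0.996, -0.0, -0.003]
wrist_force: [-0.0, -0.4, 0.3]
gripper_width: 0.0598
```

Run:
```python
from h import *
st();goal(.5246,.2517,.025,190)
```

```text
t 14.4 pos [0.5216 0.2508 0.0495] rot [[-0.984, -0.177, -0.007], [-0.177, 0.984, -0.001], [0.007, -0.0, -1.0]] F [-0.  -0.4  0.3] w 0.0598
turn [-0.   -0.06  0.03] shift after turn [-0.104  0.014  0.818] shift before [-0.11   0.013  0.817] yaw -169.8
```

step_arm([
  [0,-0.06,0,-0.1,0,0.5,60],
  [0,0,0,0,0,0.3,60],
  [0,0,0,0,0,0,20],
  [0,0,0,0,0,0,20],
  [0,0,0,0,0,0,20],
  [0,0,0,0,0,0,20],
  [0,0,0,0,0,0,20],
])

```text
time: 14.98
position: [0.5291, 0.253, 0.0303]
tcp_rot: [-0.089, 0.996, 0.001, 0.004]
wrist_force: [-0.3, -0.0, 5.6]
gripper_width: 0.0257
```

step_arm([
  [0,0,0,0,0,-0.3,20],
  [0,0,0,0,0,-0.7,20],
  [0,0,0,0,0,-1,20],
  [0,0,0,0,0,-1,20],
  [0,0,0,0,0,-1,20],
  [0,0,0,0.5,0,-1,20],
  [0,0,0,0.8,-0.4,-0.3,20],
  [0,0,0,0.8,-0.8,0,20],
])

```text
time: 15.65
position: [0.4736, 0.2077, 0.1919]
tcp_rot: [-0.09, 0.996, 0.002, 0.007]
wrist_force: [1.3, -1.2, -0.6]
gripper_width: 0.0255
```

Run:
```python
from h import *
st();goal(.46,-.05,.175,190); goal(.594,-.320,.16)
```

```text
t 15.65 pos [0.4736 0.2077 0.1919] rot [[-0.984, -0.18, 0.014], [-0.18, 0.984, 0.005], [-0.015, 0.003, -1.0]] F [ 1.3 -1.2 -0.6] w 0.0255
turn [0.03 0.14 0.06] shift after turn [ 1.937 -8.38   0.564] shift before [ 1.997 -8.369  0.51 ] yaw -169.6
shift [ -0.77  -18.027   1.024]
```

step_arm([
  [0,0.14,0.06,0.5,-1,0,20],
  [0,0,0,0.5,-1,0,20],
  [0,0,0,0.5,-1,0,20],
  [0,0,0,0.5,-1,0,20],
  [0,0,0,0,-1,0,20],
  [0,0,0,0,-1,0,20],
  [0,0,0,0,-1,0,20],
  [0,0,0,0,-1,0,20],
])

```text
time: 16.32
position: [0.4534, -0.0425, 0.1885]
tcp_rot: [-0.086, 0.996, 0.0, -0.004]
wrist_force: [0.3, 0.5, 0.2]
gripper_width: 0.0255
```

step_arm([
  [0,0,0,-0.3,-1,0,20],
  [0,0,0,-0.3,-1,0,20],
  [0,0,0,-0.3,-1,0,20],
  [0,0,0,-0.3,-1,0,20],
  [0,0,0,-0.4,-1,0,20],
  [0,0,0,-0.4,-1,0,20],
  [0,0,0,-0.4,-1,0,20],
  [0,0,0,-0.4,-1,0,20],
])

```text
time: 16.98
position: [0.5777, -0.2646, 0.1873]
tcp_rot: [-0.086, 0.996, 0.0, -0.004]
wrist_force: [-0.2, 0.4, -0.2]
gripper_width: 0.0259
```

Run:
```python
from h import *
st(); c=camera("wrist"); rects(c,"bin",.073); rects(c,"sink0",.032); c=camera("side");rects(c,"bin",.073); c=camera("top");rects(c,"bin",.073); goal(.594,-.320,.09,190)
```

```text
t 16.98 pos [ 0.5777 -0.2646  0.1873] rot [[-0.985, -0.17, -0.008], [-0.17, 0.985, -0.001], [0.008, 0.001, -1.0]] F [-0.2  0.4 -0.2] w 0.0259
bin 0.72 [200. 212.  95. 137.] [ 594.4 -315.6] [109.4  70.1] 10.0
sink0 0.72 [466.  33.  83.  63.] [ 427.9 -143.5] [44.5 46.8] 68.6
sink0 0.71 [380.  15.  60.  30.] [ 429.9 -209.8] [20.  42.4] 9.9
bin 0.64 [286. 184.  35.  30.] [ 577.9 -276.2] [112.3 177.4] 20.1
turn [ 0.01 -0.08 -0.02] shift after turn [-0.232 -2.001  3.236] shift before [-0.264 -2.005  3.231] yaw -170.1
```

step_arm([
  [0,-0.08,0,-0.1,-0.9,0,20],
  [0,0,0,-0.1,-0.9,0,20],
  [0,0,0,0,-0.15,0.8,20],
  [0,0,0,0,0,1,20],
  [0,0,0,0,0,0.8,20],
  [0,0,0,0,0,0.6,20],
  [0,0,0,0,0,0,20],
])

```text
time: 17.92
position: [0.5899, -0.3167, 0.0863]
tcp_rot: [-0.086, 0.996, 0.003, -0.003]
wrist_force: [-0.7, 1.2, -0.6]
gripper_width: 0.0258
```

Run:
```python
from h import *
st(); c=camera("wrist"); save(c,"w4")
```

```text
t 17.92 pos [ 0.5899 -0.3167  0.0863] rot [[-0.985, -0.172, -0.007], [-0.172, 0.985, 0.006], [0.006, 0.007, -1.0]] F [-0.7  1.2 -0.6] w 0.0258
```

View pics/w4.png

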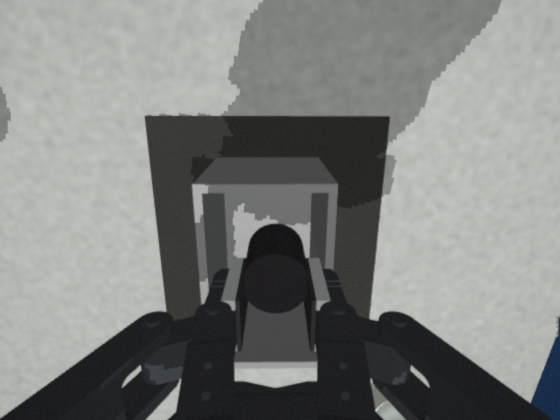

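The spacer hangs at (275,270) within the bin's opening, and the bin is central on the mat. Releasing.

step_arm([
  [0,0,0,0,0,0,55],
  [0,0,0,0,0,0,55],
  [0,0,0,0,0,0,55],
  [0,0,0,0,0,-0.5,65],
  [0,0,0,0,0,-1,65],
  [0,0,0,0.3,0.3,-1,65],
  [0,0,0,0.7,0.7,-0.5,65],
  [0,0,0,0.8,0.8,-0.5,65],
])

```text
time: 18.63
position: [0.5325, -0.2772, 0.1989]
tcp_rot: [-0.086, 0.996, -0.002, 0.003]
wrist_force: [0.5, 1.6, -0.2]
gripper_width: 0.0649
```

step_arm([
  [0,0,0,0.6,1,0,65],
  [0,0,0,0,0,0,65],
])

```text
time: 18.8
position: [0.5023, -0.2441, 0.1963]
tcp_rot: [-0.086, 0.996, 0.003, -0.002]
wrist_force: [-1.5, 0.7, -1.3]
gripper_width: 0.0651
```

Run:
```python
from h import *
st(); c=camera("wrist"); save(c,"w5"); 
for k,z in (("spacer0",.0),("sink0",0)):
  for d in landmark_of(c,k)[:4]: print(k,d,atz(c,d["uv"],z))
rects(c,"sink0",.032,4); rects(c,"bin",.073)
```

```text
t 18.8 pos [ 0.5023 -0.2441  0.1963] rot [[-0.985, -0.172, -0.005], [-0.172, 0.985, 0.005], [0.004, 0.006, -1.0]] F [-1.5  0.7 -1.3] w 0.0651
spacer0 {'uv': [188.6, 248.6], 'p': 0.62} [ 0.59115795 -0.31824964  0.        ]
sink0 {'uv': [325.7, 94.5], 'p': 0.63} [ 0.41575121 -0.20959773  0.        ]
sink0 0.98 [410. 122.  67.  55.] [ 424.5 -142.4] [45.5 39.1] 67.2
sink0 0.78 [333.  95.  53.  52.] [ 415.6 -209.5] [36.  40.5] 5.7
bin 0.81 [172. 279.  95. 127.] [ 585.9 -313.8] [122.9  76.8] 9.4
```

View pics/w5.png

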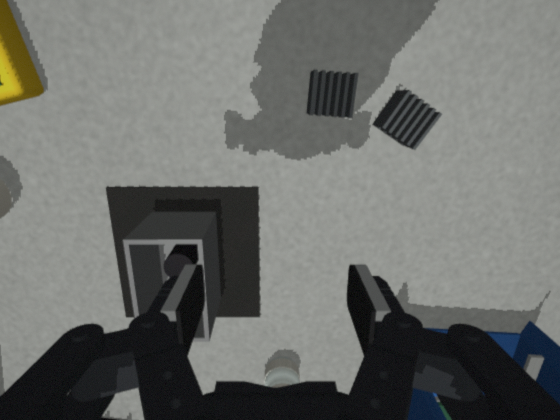

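The spacer shows in the bin at (180,262). Sink A is at (333,95) and sink B at (408,118). Taking A first.

Run:
```python
from h import *
goal(.4157,-.2095,.07,186)
```

```text
turn [-0.01  0.02  0.64] shift after turn [2.964 1.687 4.22 ] shift before [2.855 1.885 4.211] yaw -170.2
```

step_arm([
  [0,0,0.64,0,0,0,50],
  [0,0,0,0.8,0.45,0,50],
  [0,0,0,0.8,0.45,0.3,50],
  [0,0,0,0.8,0.45,0.9,50],
  [0,0,0,0.5,0.3,1,50],
  [0,0,0,0,0,1,50],
  [0,0,0,0,0,1,50],
  [0,0,0,0,0,0,50],
])

```text
time: 19.72
position: [0.4137, -0.2077, 0.0653]
tcp_rot: [-0.052, 0.999, 0.003, -0.003]
wrist_force: [-0.9, 0.5, -0.1]
gripper_width: 0.0497
```

Run:
```python
from h import *
st(); goal(.4157,-.2095,.026,186)
c=camera("wrist"); save(c,"w6"); rects(c,"sink0",.032,4)
```

```text
t 19.72 pos [ 0.4137 -0.2077  0.0653] rot [[-0.995, -0.104, -0.006], [-0.104, 0.995, 0.005], [0.006, 0.006, -1.0]] F [-0.9  0.5 -0.1] w 0.0497
turn [ 0.06 -0.05 -0.01] shift after turn [-0.061 -0.065  1.309] shift before [-0.069 -0.073  1.308] yaw -174.0
sink0 0.92 [271. 242.  74.  81.] [ 410.4 -208.7] [46.  36.8] 5.8
sink0 0.71 [396. 269.  99.  97.] [ 419.4 -143.1] [51.  41.8] 67.1
```

View pics/w6.png

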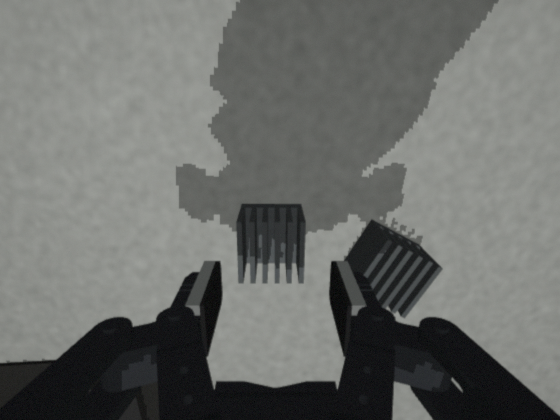

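Sink A at (271,243) is centred between the fingers, and B, at (395,270), clears the right finger by about 8 mm. I'll narrow the opening slightly and go down.

step_arm([
  [0.06,-0.05,0,-0.06,-0.04,0,46],
  [0,0,0,0,0,0.6,46],
  [0,0,0,0,0,0.5,46],
  [0,0,0,0,0,0.2,46],
  [0,0,0,0,0,0,46],
])

```text
time: 20.23
position: [0.4191, -0.2107, 0.0311]
tcp_rot: [-0.052, 0.999, -0.003, 0.003]
wrist_force: [0.3, 0.6, 0.2]
gripper_width: 0.0463
```

step_arm([
  [0,0,0,0,0,0,28],
  [0,0,0,0,0,0,28],
  [0,0,0,0,0,0,28],
  [0,0,0,0,0,0,28],
  [0,0,0,0,0,0,28],
])

```text
time: 20.65
position: [0.4197, -0.2112, 0.0321]
tcp_rot: [-0.052, 0.999, -0.003, 0.004]
wrist_force: [0.8, 0.2, 7.2]
gripper_width: 0.0343
```

step_arm([
  [0,0,0,0,0,-0.4,28],
  [0,0,0,0,0,-1,28],
  [0,0,0,0,0,-1,28],
  [0,0,0,0,0,-1,28],
  [0,0,-0.7,0,0,-1,28],
  [0,0,0,0,0,0,28],
])

```text
time: 21.15
position: [0.4208, -0.2118, 0.1689]
tcp_rot: [-0.09, 0.996, -0.006, 0.007]
wrist_force: [0.8, -0.7, 0.1]
gripper_width: 0.034
```

Run:
```python
from h import *
st(); goal(.45,.17,.17,190);goal(.5145,.3258,.08,190)
```

```text
t 21.15 pos [ 0.4208 -0.2118  0.1689] rot [[-0.984, -0.179, 0.014], [-0.179, 0.984, -0.011], [-0.012, -0.013, -1.0]] F [ 0.8 -0.7  0.1] w 0.034
turn [-0.12  0.12  0.05] shift after turn [-3.168 12.366 -0.038] shift before [-3.236 12.347 -0.16 ] yaw -169.7
turn [-0.12  0.12  0.05] shift after turn [-6.187 17.107  2.962] shift before [-6.244 17.111  2.816] yaw -169.7
```

step_arm([
  [-0.1,0.1,0,-0.1,1,0,28],
  [0,0,0,-0.1,1,0,28],
  [0,0,0,-0.1,1,0,28],
  [0,0,0,-0.1,1,0,28],
  [0,0,0,-0.2,1,0,28],
  [0,0,0,-0.2,1,0,28],
  [0,0,0,-0.2,1,0,28],
  [0,0,0,-0.3,1,0,28],
])

```text
time: 21.82
position: [0.4126, 0.0349, 0.1631]
tcp_rot: [-0.088, 0.996, 0.002, -0.003]
wrist_force: [0.6, 1.2, -0.9]
gripper_width: 0.0342
```

step_arm([
  [0,0,0,-0.5,1,0,28],
  [0,0,0,-0.5,1,0,28],
  [0,0,0,-0.6,1,0,28],
  [0,0,0,-0.6,1,0,28],
  [0,0,0,-0.6,1,0,28],
  [0,0,0,-0.6,1,0,28],
  [0,0,0,-0.6,1,0,28],
  [0,0,0,0,0,0,28],
])

```text
time: 22.48
position: [0.4964, 0.2667, 0.1631]
tcp_rot: [-0.091, 0.996, 0.004, -0.002]
wrist_force: [0.3, 0.0, -0.6]
gripper_width: 0.0345
```

Run:
```python
from h import *
st(); c=camera("top"); rects(c,"carrier",.012,2)
c=camera("wrist"); rects(c,"carrier",.012,2)
goal(.5145,.3258,.036,190)
```

```text
t 22.48 pos [0.4964 0.2667 0.1631] rot [[-0.983, -0.181, -0.004], [-0.181, 0.983, 0.007], [0.003, 0.008, -1.0]] F [ 0.3  0.  -0.6] w 0.0345
carrier 0.76 [151. 218.  47.  68.] [520.8 262.5] [199.3 120.5] 20.0
carrier 0.57 [176. 295.  39.  49.] [292.  197.8] [130.3  96.2] 25.9
carrier 0.92 [241.  15.  92.  29.] [364.4 216.9] [17.7 65.7] 10.4
carrier 0.85 [303. 210. 165. 209.] [512.8 291.3] [191.3 140.3] 9.7
turn [ 0.04 -0.07  0.03] shift after turn [-1.06   2.021  4.239] shift before [-1.095  2.     4.239] yaw -169.8
```

step_arm([
  [0,0,0,-0.35,0.7,0,28],
  [0,0,0,-0.35,0.7,0,28],
  [0,0,0,-0.36,0.6,0.2,28],
  [0,0,0,0,0,1,28],
  [0,0,0,0,0,1,28],
  [0,0,0,0,0,0.9,28],
  [0,0,0,0,0,0.2,28],
  [0,0,0,0,0,0,28],
])

```text
time: 23.35
position: [0.5121, 0.324, 0.0626]
tcp_rot: [-0.088, 0.996, 0.001, -0.006]
wrist_force: [0.1, -0.5, 0.4]
gripper_width: 0.034
```

Run:
```python
from h import *
st(); goal(.5145,.3258,.036,190)
```

```text
t 23.35 pos [0.5121 0.324  0.0626] rot [[-0.984, -0.175, -0.012], [-0.175, 0.985, 0.001], [0.012, 0.003, -1.0]] F [ 0.1 -0.5  0.4] w 0.034
turn [ 0.03 -0.11  0.02] shift after turn [-0.089  0.044  0.887] shift before [-0.099  0.041  0.886] yaw -169.9
```

step_arm([
  [0,-0.1,0,-0.2,0.04,0.3,28],
  [0,0,0,0,0,0.4,28],
  [0,0,0,0,0,0.15,28],
  [0,0,0,0,0,0,28],
  [0,0,0,0,0,0,28],
])

```text
time: 23.77
position: [0.5207, 0.3286, 0.0406]
tcp_rot: [-0.088, 0.996, 0.003, 0.003]
wrist_force: [0.6, 0.3, -0.2]
gripper_width: 0.0344
```

Run:
```python
from h import *
st(); goal(.5145,.3258,.036,190)
```

```text
t 23.77 pos [0.5207 0.3286 0.0406] rot [[-0.984, -0.176, 0.005], [-0.176, 0.984, 0.006], [-0.006, 0.005, -1.0]] F [ 0.6  0.3 -0.2] w 0.0344
turn [0.05 0.06 0.03] shift after turn [ 0.221 -0.057  0.152] shift before [ 0.222 -0.057  0.15 ] yaw -169.8
```

step_arm([
  [0,0,0,0.05,-0.06,0.15,28],
  [0,0,0,0,0,0,28],
  [0,0,0,0,0,0,44],
  [0,0,0,0,0,0,44],
  [0,0,0,0,0,0,44],
  [0,0,0,0,0,-0.4,44],
  [0,0,0,0,0,-1,60],
  [0,0,0,0,0,-1,60],
])

```text
time: 24.43
position: [0.5169, 0.3255, 0.1057]
tcp_rot: [-0.089, 0.996, 0.002, -0.0]
wrist_force: [1.0, 1.2, 0.1]
gripper_width: 0.0598
```

step_arm([
  [0,0,0,0,0,-1,60],
  [0,0,0,0,0,-1,60],
  [0,0,0,0,-0.3,0,60],
  [0,0,0,0,0,0,60],
])

```text
time: 24.77
position: [0.5218, 0.3169, 0.1689]
tcp_rot: [-0.088, 0.996, 0.003, 0.004]
wrist_force: [-0.4, -0.5, -0.4]
gripper_width: 0.0601
```

Run:
```python
from h import *
st(); c=camera("wrist"); save(c,"w7"); rects(c,"sink0",.036,4); rects(c,"carrier",.012,2)
t=camera("top"); rects(t,"sink0",.032,4); rects(t,"carrier",.012,2)
for d in landmark_of(t,"sink0"): print(d,atz(t,d["uv"],0))
```

```text
t 24.77 pos [0.5218 0.3169 0.1689] rot [[-0.984, -0.176, 0.008], [-0.176, 0.984, 0.007], [-0.009, 0.005, -1.0]] F [-0.4 -0.5 -0.4] w 0.0601
sink0 0.94 [30. 13. 53. 24.] [422.9 129.5] [14.5 39.5] 10.3
sink0 0.59 [287. 187.  48.  51.] [513.6 327.4] [43.2 37.4] 10.1
carrier 0.69 [245. 163. 168. 222.] [514.1 291.6] [191.9 140.1] 9.8
carrier 0.56 [  9. 295.  18. 124.] [690.4  82.9] [ 17.7 124.8] 85.7
sink0 0.76 [215. 257.  14.  13.] [403.6 100.3] [36.5 38.6] 17.3
sink0 0.7 [138. 218.  20.  14.] [512.8 319.6] [45.9 36.5] 88.9
sink0 0.59 [304. 250.  18.  16.] [ 418.9 -140. ] [34.5 34.8] 69.9
carrier 0.93 [177. 294.  34.  55.] [291.9 196.6] [131.4  95.6] 25.6
carrier 0.8 [148. 218.  54.  67.] [510.8 285.2] [198.6 143.6] 8.9
{'uv': [216.8, 256.1], 'p': 0.72} [0.4030387  0.09926739 0.        ]
{'uv': [134.0, 218.6], 'p': 0.61} [0.51427451 0.33636409 0.        ]
{'uv': [304.2, 246.6], 'p': 0.51} [ 0.42498496 -0.14724713  0.        ]
{'uv': [319.6, 143.2], 'p': 0.26} [ 0.72549913 -0.20084787  0.        ]
```

View pics/w7.png

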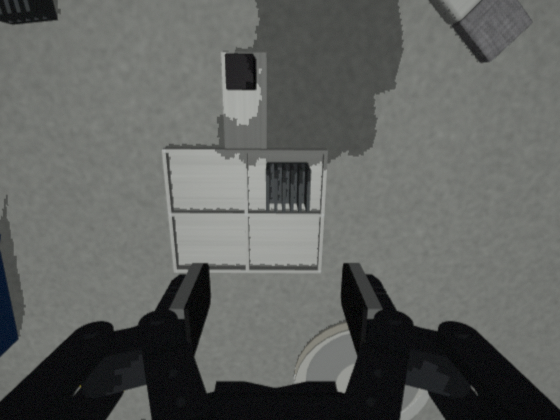

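The sink sits in the pocket at (288,187), with the carrier unmoved. Next is sink C, near (0.405, 0.10).

Run:
```python
from h import *
goal(.46,.105,.165,194)
```

```text
turn [ 0.04  0.02 -0.63] shift after turn [ 3.627 -6.379  0.008] shift before [ 3.196 -6.605 -0.027] yaw -169.8
```

step_arm([
  [0,0,-0.6,0,0,0,60],
  [0,0,0,0.5,-0.9,0,50],
  [0,0,0,0.5,-0.9,0,50],
  [0,0,0,0.5,-0.9,0,50],
  [0,0,0,0.5,-0.9,0,50],
  [0,0,0,0.5,-0.9,0,50],
  [0,0,0,0.5,-0.9,0,50],
  [0,0,0,0.6,-0.9,0,50],
])

```text
time: 25.78
position: [0.4598, 0.1068, 0.1648]
tcp_rot: [-0.12, 0.993, 0.003, 0.002]
wrist_force: [0.4, -0.2, -0.4]
gripper_width: 0.0502
```

step_arm([
  [0,0,0,0,0,0,50],
])

```text
time: 25.87
position: [0.4575, 0.104, 0.1644]
tcp_rot: [-0.118, 0.993, 0.001, 0.0]
wrist_force: [0.7, 1.1, -1.1]
gripper_width: 0.0502
```

```bash
cat >> h.py <<'E'
def sink(c,near,h=.032,zb=0.):
    """fit square prism silhouette (centre x,y,yaw) by IoU"""
    from scipy.optimize import minimize
    best=None
    for d in silhouettes(c,"sink0"):
        m=d["pixels"]; ex=d["extent"]; p=atz(c,ex[:2],zb+h/2)[:2]
        e=np.linalg.norm(p-near)
        if best is None or e<best[0]: best=(e,m,p,d["p"])
    if best is None: return None
    e,m,p,pr=best
    def iou(v):
        cs,sn=np.cos(v[2]),np.sin(v[2]); P=[]
        for z in (zb,zb+h):
            for a,b in ((-1,-1),(-1,1),(1,1),(1,-1)):
                a,b=a*.018,b*.018; P.append(proj(c,[v[0]+cs*a-sn*b,v[1]+sn*a+cs*b,z]))
        hull=cv2.convexHull(np.array(P,np.float32)); q=np.zeros(m.shape,np.uint8); cv2.fillConvexPoly(q,np.round(hull*16).astype(np.int32),1,shift=4)
        q=q>0; return -(q&m).sum()/(q|m).sum()
    r=min((minimize(iou,[p[0],p[1],a],method="Nelder-Mead",options=dict(initial_simplex=np.array([[p[0],p[1],a],[p[0]+.006,p[1],a],[p[0],p[1]+.006,a],[p[0],p[1],a+.3]]))) for a in (-.6,-.2,.2,.6)),key=lambda r:r.fun)
    print("sink p",round(pr,2),"xy",np.round(r.x[:2],4),"yaw",round((np.degrees(r.x[2])+45)%90-45,1),"iou",round(-r.fun,3)); return r.x
E
python3 - <<'E'
from h import *
st(); c=camera("wrist"); v=sink(c,[.405,.1]); goal(v[0],v[1],.07,180+(np.degrees(v[2])+45)%90-45)
E
```

```text
t 25.87 pos [0.4575 0.104  0.1644] rot [[-0.972, -0.234, 0.0], [-0.234, 0.972, 0.003], [-0.001, 0.003, -1.0]] F [ 0.7  1.1 -1.1] w 0.0502
sink p 0.76 xy [0.4087 0.1073] yaw 13.8 iou 0.911
turn [ 0.05  0.04 -0.02] shift after turn [1.652 0.407 3.166] shift before [1.667 0.388 3.16 ] yaw -166.3
```

step_arm([
  [0,0,0,0.85,0.2,0.3,50],
  [0,0,0,0.8,0.2,0.9,50],
  [0,0,0,0,0,1,50],
  [0,0,0,0,0,1,48],
  [0,0,0,0,0,0,48],
])

```text
time: 26.38
position: [0.4056, 0.109, 0.0647]
tcp_rot: [-0.121, 0.993, 0.003, -0.002]
wrist_force: [-1.4, 0.0, 0.1]
gripper_width: 0.0482
```

Run:
```python
from h import *
st(); c=camera("wrist"); v=sink(c,[.4087,.1073]); goal(v[0],v[1],.027,194)
```

```text
t 26.38 pos [0.4056 0.109  0.0647] rot [[-0.971, -0.24, -0.004], [-0.24, 0.971, 0.005], [0.003, 0.006, -1.0]] F [-1.4  0.   0.1] w 0.0482
sink p 0.92 xy [0.4088 0.1073] yaw 15.3 iou 0.876
turn [ 0.05  0.03 -0.02] shift after turn [ 0.022 -0.056  1.391] shift before [ 0.026 -0.063  1.391] yaw -166.1
```

step_arm([
  [0,0,0,0,-0.06,0.6,48],
  [0,0,0,0,0,0.5,48],
  [0,0,0,0,0,0.3,48],
  [0,0,0,0,0,0,28],
  [0,0,0,0,0,0,28],
  [0,0,0,0,0,0,28],
  [0,0,0,0,0,0,28],
  [0,0,0,0,0,0,28],
])

```text
time: 27.15
position: [0.4114, 0.1069, 0.028]
tcp_rot: [-0.12, 0.993, 0.003, 0.003]
wrist_force: [0.5, 0.5, 0.3]
gripper_width: 0.0346
```

Run:
```python
from h import *
st(); goal(.5266,.2583,.16,190)
```

```text
t 27.15 pos [0.4114 0.1069 0.028 ] rot [[-0.971, -0.238, 0.006], [-0.238, 0.971, 0.006], [-0.007, 0.004, -1.0]] F [0.5 0.5 0.3] w 0.0346
turn [0.04 0.07 0.63] shift after turn [-4.658  4.301 -4.4  ] shift before [-4.964  4.002 -4.348] yaw -166.2
```

step_arm([
  [0,0,0,0,0,-0.4,28],
  [0,0,0,0,0,-1,28],
  [0,0,0.6,0,0,-1,28],
  [0,0,0,-0.5,0.4,-1,28],
  [0,0,0,-0.9,0.8,-0.9,28],
  [0,0,0,-0.9,0.9,0,28],
  [0,0,0,-0.9,0.9,0,28],
  [0,0,0,-0.9,0.8,0,28],
])

```text
time: 27.82
position: [0.5104, 0.2398, 0.1566]
tcp_rot: [-0.089, 0.996, 0.003, 0.003]
wrist_force: [0.1, -0.2, -0.3]
gripper_width: 0.0343
```

step_arm([
  [0,0,0,-0.5,0.4,0,28],
  [0,0,0,0,0,0,28],
  [0,0,0,0,0,0,28],
])

```text
time: 28.07
position: [0.522, 0.253, 0.1552]
tcp_rot: [-0.089, 0.996, 0.003, 0.002]
wrist_force: [-0.2, -0.1, -1.5]
gripper_width: 0.0347
```

Run:
```python
from h import *
st(); goal(.529,.2588,.06,190)
```

```text
t 28.07 pos [0.522  0.253  0.1552] rot [[-0.984, -0.178, 0.004], [-0.178, 0.984, 0.005], [-0.005, 0.005, -1.0]] F [-0.2 -0.1 -1.5] w 0.0347
turn [0.04 0.05 0.04] shift after turn [-0.263  0.15   3.173] shift before [-0.249  0.134  3.175] yaw -169.7
```

step_arm([
  [0,0,0,-0.25,0.1,0.5,28],
  [0,0,0,0,0,1,28],
  [0,0,0,0,0,1,28],
  [0,0,0,0,0,0.7,28],
  [0,0,0,0,0,0,28],
  [0,0,0,0,0,0,28],
])

```text
time: 28.57
position: [0.5268, 0.2557, 0.0586]
tcp_rot: [-0.088, 0.996, 0.002, 0.0]
wrist_force: [-0.2, 0.3, 0.4]
gripper_width: 0.0342
```

Run:
```python
from h import *
st(); goal(.529,.2588,.032,190)
```

```text
t 28.57 pos [0.5268 0.2557 0.0586] rot [[-0.984, -0.176, 0.0], [-0.176, 0.984, 0.004], [-0.001, 0.004, -1.0]] F [-0.2  0.3  0.4] w 0.0342
turn [0.04 0.01 0.02] shift after turn [-0.089  0.088  0.888] shift before [-0.088  0.084  0.888] yaw -169.9
```

step_arm([
  [0,0,0,-0.08,0.06,0.4,28],
  [0,0,0,0,0,0.35,28],
  [0,0,0,0,0,0.12,28],
  [0,0,0,0,0,0,28],
  [0,0,0,0,0,0,44],
  [0,0,0,0,0,0,44],
  [0,0,0,0,0,0,44],
  [0,0,0,0,0,-0.5,44],
])

```text
time: 29.23
position: [0.5292, 0.2587, 0.0463]
tcp_rot: [-0.089, 0.996, 0.002, 0.0]
wrist_force: [-0.9, -0.4, -0.2]
gripper_width: 0.044
```

step_arm([
  [0,0,0,0,0,-1,50],
  [0,0,0,0,0,-1,60],
  [0,0,0,0,0,-1,60],
  [0,0,0,0,0,-0.7,60],
  [0,0,0,0.7,-0.4,0,60],
  [0,0,0,0,0,0,60],
])

```text
time: 29.73
position: [0.5105, 0.2421, 0.1609]
tcp_rot: [-0.089, 0.996, 0.002, 0.003]
wrist_force: [-2.0, -0.4, -0.9]
gripper_width: 0.0601
```

Run:
```python
from h import *
st(); c=camera("wrist"); sink(c,[.5145,.3258],zb=.004); sink(c,[.527,.258],zb=.004); rects(c,"carrier",.012,1)
t=camera("top"); sink(t,[.424,-.14]);
for d in silhouettes(t,"sink0"): print(d["p"],d["extent"])
goal(.46,-.14,.165,157)
```

```text
t 29.73 pos [0.5105 0.2421 0.1609] rot [[-0.984, -0.176, 0.005], [-0.176, 0.984, 0.005], [-0.005, 0.004, -1.0]] F [-2.  -0.4 -0.9] w 0.0601
sink p 0.74 xy [0.5167 0.329 ] yaw 10.0 iou 0.967
sink p 0.79 xy [0.528 0.26 ] yaw 10.4 iou 0.89
carrier 0.8 [331. 193. 166. 216.] [514.2 291.4] [192.7 141. ] 9.9
sink p 0.73 xy [ 0.4205 -0.1419] yaw -32.9 iou 0.765
0.73 [304.9, 249.4, 14.1, 16.9]
0.53 [136.4, 222.1, 18.9, 9.9]
0.42 [161.5, 216.7, 14.4, 8.6]
turn [0.06 0.03 5.53] shift after turn [ -3.39  -12.448  -0.212] shift before [  3.977 -12.272  -0.289] yaw -169.8
```

step_arm([
  [0,0,0,0.4,-1,0,60],
  [0,0,0,0.5,-1,0,50],
  [0,0,0,0.5,-1,0,50],
  [0,0,0,0.5,-1,0,50],
  [0,0,0,0.4,-1,0,50],
  [0,0,0,0.3,-1,0,50],
  [0,0,0,0.3,-1,0,50],
  [0,0,0,0.3,-1,0,50],
])

```text
time: 30.75
position: [0.4599, -0.0113, 0.1574]
tcp_rot: [-0.089, 0.996, 0.003, 0.002]
wrist_force: [-0.4, 0.1, -0.1]
gripper_width: 0.0503
```

step_arm([
  [0,0,0,0.2,-1,0,50],
  [0,0,0,0.2,-1,0,50],
  [0,0,0,0.2,-1,0,50],
  [0,0,1,0.2,-1,0,50],
  [0,0,1,0,0,0,50],
  [0,0,1,0,0,0,50],
  [0,0,1,0,0,0,50],
  [0,0,1,0,0,0,50],
])

```text
time: 31.42
position: [0.4579, -0.1327, 0.1565]
tcp_rot: [0.175, 0.985, 0.003, 0.001]
wrist_force: [-0.2, -0.2, -0.3]
gripper_width: 0.0499
```

step_arm([
  [0,0,0.5,0,0,0,50],
  [0,0,0,0,0,0,50],
  [0,0,0,0,0,0,50],
])

```text
time: 31.67
position: [0.4578, -0.1323, 0.1566]
tcp_rot: [0.197, 0.98, 0.003, 0.001]
wrist_force: [-1.2, -0.1, 0.3]
gripper_width: 0.0501
```

Run:
```python
from h import *
st(); c=camera("wrist"); v=sink(c,[.424,-.14]); goal(v[0],v[1],.065,180+(np.degrees(v[2])+45)%90-45)
```

```text
t 31.67 pos [ 0.4578 -0.1323  0.1566] rot [[-0.922, 0.386, 0.004], [0.386, 0.922, 0.006], [-0.001, 0.007, -1.0]] F [-1.2 -0.1  0.3] w 0.0501
sink p 0.83 xy [ 0.425  -0.1378] yaw -22.8 iou 0.914
turn [0.06 0.01 0.02] shift after turn [ 0.934 -0.595  3.054] shift before [ 0.939 -0.614  3.049] yaw 157.3
```

step_arm([
  [0,0,0,0.93,-0.6,0.1,48],
  [0,0,0,0,0,1,48],
  [0,0,0,0,0,1,48],
  [0,0,0,0,0,0.9,48],
  [0,0,0,0,0,0,48],
  [0,0,0,0,0,0,48],
])

```text
time: 32.27
position: [0.4238, -0.1368, 0.0658]
tcp_rot: [0.197, 0.98, 0.004, -0.0]
wrist_force: [0.6, -0.0, 0.5]
gripper_width: 0.0478
```

Run:
```python
from h import *
st(); c=camera("wrist"); v=sink(c,[.425,-.138]); goal(.425,-.138,.027,157)
```

```text
t 32.27 pos [ 0.4238 -0.1368  0.0658] rot [[-0.922, 0.387, 0.0], [0.387, 0.922, 0.007], [0.002, 0.007, -1.0]] F [ 0.6 -0.   0.5] w 0.0478
sink p 0.75 xy [ 0.4247 -0.1378] yaw -22.7 iou 0.87
turn [0.06 0.03 0.04] shift after turn [ 0.04  -0.017  1.364] shift before [ 0.044 -0.026  1.364] yaw 157.2
```

Sink B will go to pocket P+- (0.5827, 0.2684).

step_arm([
  [0,0,0,0,0,0.6,48],
  [0,0,0,0,0,0.5,48],
  [0,0,0,0,0,0.3,48],
  [0,0,0,0,0,0,28],
  [0,0,0,0,0,0,28],
  [0,0,0,0,0,0,28],
  [0,0,0,0,0,0,28],
  [0,0,0,0,0,0,28],
])

```text
time: 33.03
position: [0.4261, -0.1376, 0.0253]
tcp_rot: [0.198, 0.98, 0.003, 0.002]
wrist_force: [0.0, 0.9, 0.6]
gripper_width: 0.0343
```

step_arm([
  [0,0,0,0,0,-0.4,28],
  [0,0,0,0,0,-1,28],
  [0,0,0,0,0,-1,28],
  [0,0,-1,0,0,-1,28],
  [0,0,-1,0,0,-1,28],
  [0,0,-1,0,0,0,28],
  [0,0,-1,0,0,0,28],
  [0,0,-1,0,0,0,28],
])

```text
time: 33.7
position: [0.4256, -0.1384, 0.1579]
tcp_rot: [-0.065, 0.998, 0.002, 0.003]
wrist_force: [-0.2, 0.1, -0.3]
gripper_width: 0.0345
```

step_arm([
  [0,0,-0.5,0,0,0,28],
  [0,0,0,0,0,0,28],
])

```text
time: 33.87
position: [0.4249, -0.1381, 0.157]
tcp_rot: [-0.089, 0.996, 0.002, 0.002]
wrist_force: [0.3, 0.1, -0.8]
gripper_width: 0.0344
```

Run:
```python
from h import *
st(); goal(.45,.15,.16,190); goal(.585,.2684,.16,190)
```

```text
t 33.87 pos [ 0.4249 -0.1381  0.157 ] rot [[-0.984, -0.178, 0.005], [-0.178, 0.984, 0.005], [-0.005, 0.004, -1.0]] F [ 0.3  0.1 -0.8] w 0.0344
turn [0.04 0.05 0.04] shift after turn [-2.49   9.312 -0.099] shift before [-2.528  9.302 -0.044] yaw -169.8
turn [0.04 0.05 0.04] shift after turn [-7.607 12.417 -0.099] shift before [-7.6570e+00  1.2386e+01 -3.0000e-03] yaw -169.8
```

step_arm([
  [0,0,0,-0.1,1,0,28],
  [0,0,0,-0.2,1,0,28],
  [0,0,0,-0.2,1,0,28],
  [0,0,0,-0.2,1,0,28],
  [0,0,0,-0.3,1,0,28],
  [0,0,0,-0.3,1,0,28],
  [0,0,0,-0.3,1,0,28],
  [0,0,0,-0.4,1,0,28],
])

```text
time: 34.53
position: [0.4409, 0.1103, 0.1583]
tcp_rot: [-0.088, 0.996, 0.003, 0.002]
wrist_force: [-0.6, 0.2, -0.1]
gripper_width: 0.0347
```

step_arm([
  [0,0,0,-0.7,1,0,28],
  [0,0,0,-0.9,0.9,0,28],
  [0,0,0,-0.95,0.8,0,28],
  [0,0,0,-0.95,0.7,0,28],
  [0,0,0,-0.95,0.6,0,28],
  [0,0,0,-0.9,0.4,0,28],
  [0,0,0,-0.3,0,0,28],
  [0,0,0,0,0,0,28],
])

```text
time: 35.2
position: [0.587, 0.2698, 0.1589]
tcp_rot: [-0.089, 0.996, 0.003, 0.003]
wrist_force: [0.4, -0.0, 0.6]
gripper_width: 0.0346
```

Run:
```python
from h import *
st(); goal(.584,.2694,.055,190)
```

```text
t 35.2 pos [0.587  0.2698 0.1589] rot [[-0.984, -0.176, 0.005], [-0.176, 0.984, 0.006], [-0.006, 0.005, -1.0]] F [ 0.4 -0.   0.6] w 0.0346
turn [0.05 0.06 0.03] shift after turn [1.000e-01 3.000e-03 3.464e+00] shift before [ 0.122 -0.013  3.463] yaw -169.8
```

step_arm([
  [0,0,0,0.1,0,0.5,28],
  [0,0,0,0,0,1,28],
  [0,0,0,0,0,1,28],
  [0,0,0,0,0,0.9,28],
  [0,0,0,0,0,0,28],
  [0,0,0,0,0,0,28],
])

```text
time: 35.7
position: [0.5798, 0.2675, 0.0563]
tcp_rot: [-0.088, 0.996, 0.002, -0.0]
wrist_force: [-0.6, 0.4, -0.1]
gripper_width: 0.0343
```

Run:
```python
from h import *
st(); goal(.584,.2694,.030,190)
```

```text
t 35.7 pos [0.5798 0.2675 0.0563] rot [[-0.984, -0.176, -0.001], [-0.176, 0.984, 0.004], [0.0, 0.004, -1.0]] F [-0.6  0.4 -0.1] w 0.0343
turn [ 0.04 -0.    0.02] shift after turn [-0.147  0.037  0.876] shift before [-0.148  0.034  0.876] yaw -169.9
```

step_arm([
  [0,0,0,-0.12,0.03,0.4,28],
  [0,0,0,0,0,0.35,28],
  [0,0,0,0,0,0.11,28],
  [0,0,0,0,0,0,28],
  [0,0,0,0,0,0,44],
  [0,0,0,0,0,0,44],
  [0,0,0,0,0,0,44],
  [0,0,0,0,0,-0.5,44],
])

```text
time: 36.37
position: [0.584, 0.2696, 0.0445]
tcp_rot: [-0.089, 0.996, 0.002, 0.0]
wrist_force: [-0.6, -0.1, -0.3]
gripper_width: 0.044
```

step_arm([
  [0,0,0,0,0,-1,50],
  [0,0,0,0,0,-1,60],
  [0,0,0,0,0,-1,60],
  [0,0,0,0,0,-0.9,60],
  [0,0,0,0,0.3,0,60],
  [0,0,0,0,0,0,60],
])

```text
time: 36.87
position: [0.5854, 0.2802, 0.1668]
tcp_rot: [-0.089, 0.996, 0.004, 0.005]
wrist_force: [0.4, -0.4, -0.9]
gripper_width: 0.0598
```

Run:
```python
from h import *
st(); c=camera("wrist"); save(c,"w8")
for q in ([.5145,.3258],[.527,.258],[.583,.269]): sink(c,q,zb=.004)
rects(c,"carrier",.012,1)
for d in landmark_of(c,"post"): print(d,atz(c,d["uv"],.044))
for n in ("top","side"):
    t=camera(n)
    for d in silhouettes(t,"sink0"): print(n,round(d["p"],2),np.round(d["extent"]))
    rects(t,"bin",.073,2)
```

```text
t 36.87 pos [0.5854 0.2802 0.1668] rot [[-0.984, -0.178, 0.009], [-0.178, 0.984, 0.008], [-0.011, 0.007, -1.0]] F [ 0.4 -0.4 -0.9] w 0.0598
sink p 0.77 xy [0.5167 0.3285] yaw 9.2 iou 0.938
sink p 0.71 xy [0.5279 0.2604] yaw 12.0 iou 0.942
sink p 0.68 xy [0.5856 0.2718] yaw 10.5 iou 0.874
carrier 0.57 [302. 110. 180. 221.] [525.2 293.7] [171.8 140.9] 9.9
top 0.64 [137. 219.  18.  16.]
top 0.6 [158. 195.  15.  16.]
top 0.34 [120. 288.  20.  24.]
bin 0.61 [368. 185.  39.  45.] [ 588.2 -315.6] [108.9  80.4] 10.4
side 0.84 [206. 320.  24.  22.]
side 0.72 [185. 312.  20.  21.]
side 0.63 [196. 341.  22.  26.]
bin 0.92 [287. 182.  36.  34.] [ 576.2 -273.6] [112.1 183.6] 21.1
bin 0.65 [389. 209.  22.  33.] [ 224.9 -248.6] [31.7 99.2] 37.6
```

View pics/w8.png

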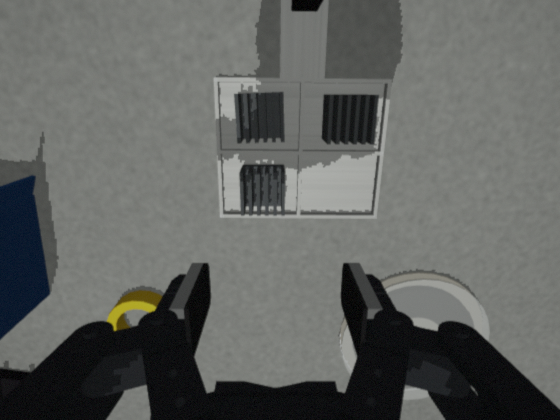

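All three sinks are in pockets at (260,118), (350,118) and (263,188), with the carrier in place. Now I'll fit the rack pose from the blue mask in the first side and top pictures.

Run:
```python
from h import *
from scipy.optimize import minimize
cams=[]
for n in ("top","side"):
    c=camera(n); save(c,n+"9"); im=cv2.imread(f"pics/{n}0.png"); hsv=cv2.cvtColor(im,cv2.COLOR_BGR2HSV)
    m=((hsv[...,0]>100)&(hsv[...,0]<125)&(hsv[...,1]>110)).astype(np.uint8)
    ctr=proj(c,[.69,0,.1]); 
    box=np.zeros_like(m); u,v=ctr.astype(int); box[max(0,v-70):v+70,u-50:u+50]=1; m=m*box
    k,l,sts,_=cv2.connectedComponentsWithStats(m); big=[i for i in range(1,k) if sts[i,4]>60]; print(n,sts[big].tolist())
    pts=np.argwhere(np.isin(l,big))[:,::-1].astype(np.int32); h=cv2.convexHull(pts); q=np.zeros_like(m); cv2.fillConvexPoly(q,h,1); cams.append((c,q>0,im))
def box(v):
    cs,sn=np.cos(v[2]),np.sin(v[2]); return [[v[0]+cs*a-sn*b,v[1]+sn*a+cs*b,z] for a in (-.0525,.0525) for b in (-.078,.078) for z in (0,.205)]
def hull(c,v): return cv2.convexHull(np.array([proj(c,p) for p in box(v)],np.float32))
def cost(v,which=(0,1)):
    s=0
    for i in which:
        c,m,_=cams[i]; q=np.zeros(m.shape,np.uint8); cv2.fillConvexPoly(q,np.round(hull(c,v)*16).astype(np.int32),1,shift=4); q=q>0; s-=(q&m).sum()/(q|m).sum()
    return s
for w in ((0,1),(0,),(1,)):
    r=minimize(cost,[.69,0,.12],args=(w,),method="Nelder-Mead",options=dict(initial_simplex=[[.69,0,.12],[.70,0,.12],[.69,.01,.12],[.69,0,.2]])); print(w,np.round(r.x,4),np.degrees(r.x[2]).round(2),r.fun)
    if w==(0,1): best=r.x
out=[]
for c,m,im in cams:
    u,v=proj(c,[.67,0,.1]).astype(int); S=4; b=cv2.resize(im[v-75:v+75,u-50:u+50],None,fx=S,fy=S,interpolation=cv2.INTER_CUBIC)
    P=[(np.array(proj(c,p))-[u-50,v-75])*S for p in box(best)]
    for i,j in ((0,1),(2,3),(4,5),(6,7),(0,2),(1,3),(4,6),(5,7),(0,4),(1,5),(2,6),(3,7)): cv2.line(b,tuple(np.int32(P[i])),tuple(np.int32(P[j])),(0,0,255),1)
    out.append(b)
cv2.imwrite("pics/rackfit.png",np.hstack(out))
```

```text
top [[215, 110, 70, 72, 742]]
side [[241, 141, 14, 9, 97], [170, 163, 73, 97, 3573]]
(0, 1) [ 0.6818 -0.0075  0.0885] 5.07 -1.7224418667043897
(0,) [ 0.6836 -0.0071  0.1127] 6.46 -0.950640721404841
(1,) [ 0.6824 -0.0093  0.0241] 1.38 -0.7868703675692028
```

View pics/rackfit.png

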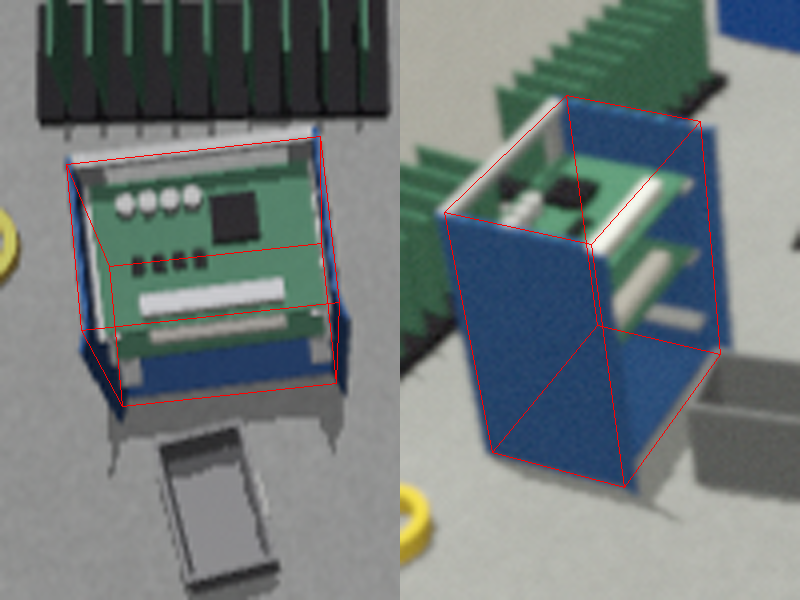

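The lips are full-height wall extensions, so I'll refit with them included and drop the stray side patch.

```bash
cat > rk.py <<'E'
from h import *
from scipy.optimize import minimize
cams=[]
for n in ("top","side"):
    c=camera(n); im=cv2.imread(f"pics/{n}0.png"); hsv=cv2.cvtColor(im,cv2.COLOR_BGR2HSV)
    m=((hsv[...,0]>100)&(hsv[...,0]<125)&(hsv[...,1]>110)).astype(np.uint8)
    u,v=proj(c,[.69,0,.1]).astype(int); box=np.zeros_like(m); box[max(0,v-70):v+70,u-50:u+50]=1; m*=box
    k,l,sts,_=cv2.connectedComponentsWithStats(m); pts=np.argwhere(l==1+np.argmax(sts[1:,4]))[:,::-1].astype(np.int32)
    q=np.zeros_like(m); cv2.fillConvexPoly(q,cv2.convexHull(pts),1); cams.append((c,q>0,im))
def W(v,a,b,z): cs,sn=np.cos(v[2]),np.sin(v[2]); return [v[0]+cs*a-sn*b,v[1]+sn*a+cs*b,z]
def pts(v): return [W(v,a,s*b,z) for a,b in ((.0525,.078),(-.0525,.078),(-.071,.078+v[3])) for s in (-1,1) for z in (0,.205)]
def cost(v,w):
    s=0
    for i in w:
        c,m,_=cams[i]; q=np.zeros(m.shape,np.uint8); h=cv2.convexHull(np.array([proj(c,p) for p in pts(v)],np.float32)); cv2.fillConvexPoly(q,np.round(h*16).astype(np.int32),1,shift=4); q=q>0; s-=(q&m).sum()/(q|m).sum()
    return s
x0=np.array([.69,0,.12,.006])
for w in ((0,1),(0,),(1,)):
    r=minimize(cost,x0,args=(w,),method="Nelder-Mead",options=dict(initial_simplex=[x0]+[x0+d for d in np.diag([.01,.01,.08,.006])])); print(w,np.round(r.x,4),np.degrees(r.x[2]).round(2),r.fun)
    if w==(0,1): best=r.x
out=[]
for c,m,im in cams:
    u,v=proj(c,[.67,0,.1]).astype(int); S=4; b=cv2.resize(im[v-75:v+75,u-50:u+50],None,fx=S,fy=S,interpolation=cv2.INTER_CUBIC)
    P=[tuple(np.int32((proj(c,p)-[u-50,v-75])*S)) for p in pts(best)]
    for i,j in ((0,1),(2,3),(4,5),(6,7),(8,9),(10,11),(0,4),(1,5),(2,6),(3,7),(4,8),(5,9),(6,10),(7,11)): cv2.line(b,P[i],P[j],(0,0,255),1)
    out.append(b)
cv2.imwrite("pics/rackfit2.png",np.hstack(out))
E
python3 rk.py
```

```text
(0, 1) [ 0.6913 -0.005   0.1691  0.0033] 9.69 -1.854915481550714
(0,) [ 0.6928 -0.004   0.1604  0.0016] 9.19 -0.9163916391639164
(1,) [ 0.6932 -0.0071  0.1831  0.004 ] 10.49 -0.9458932056058187
```

View pics/rackfit2.png

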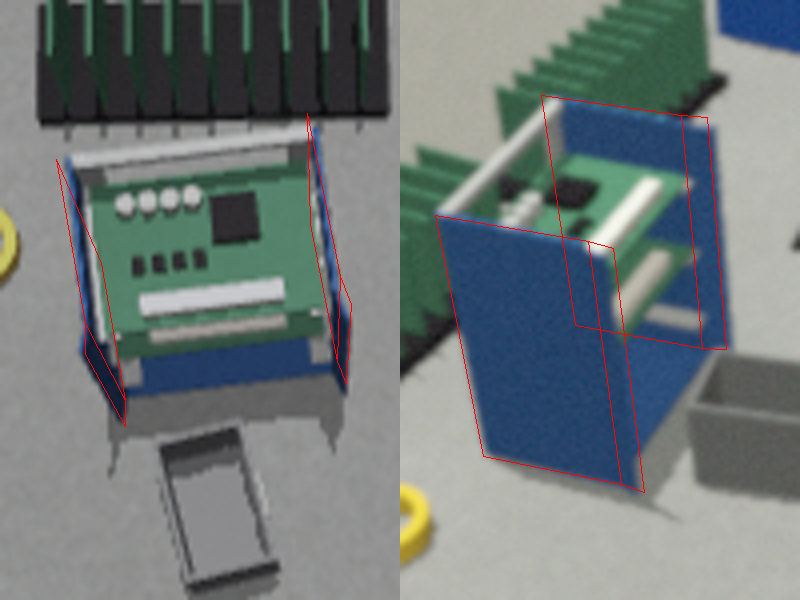

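```bash
cat >> rk.py <<'E'
from scipy.optimize import least_squares
L=[(0,(67,160),.0525,.078,.205,0),(0,(320,127),.0525,-.078,.205,0),(0,(125,420),-.071,.078,0,1),(0,(345,392),-.071,-.078,0,-1),(0,(83,348),-.071,.078,.205,1),(0,(350,318),-.071,-.078,.205,-1),
(1,(38,213),.0525,.078,.205,0),(1,(165,95),.0525,-.078,.205,0),(1,(209,248),-.071,.078,.205,1),(1,(316,127),-.071,-.078,.205,-1),(1,(88,452),.0525,.078,0,0),(1,(240,490),-.071,.078,0,1),(1,(330,345),-.071,-.078,0,-1)]
def res(v,w=(0,1)):
    o=[]
    for i,p,a,b,z,s in L:
        if i not in w: continue
        c=cams[i][0]; u0=proj(c,[.67,0,.1]).astype(int)-[50,75]; o+=list(proj(c,W(v,a,b+s*v[3],z))-(u0+np.array(p)/4))
    return o
for w in ((0,1),(0,),(1,)):
    r=least_squares(res,[.69,0,.12,.005],args=(w,),x_scale=[.01,.01,.05,.01],loss="soft_l1"); print(w,np.round(r.x,4),np.degrees(r.x[2]).round(2)); print(np.round(np.reshape(res(r.x,w),(-1,2)),1).tolist())
E
python3 rk.py | tail -6
```

```text
(0, 1) [ 0.689  -0.0084  0.1046  0.0021] 5.99
[[-0.1, -1.3], [-0.0, -0.8], [-0.1, 0.8], [-0.0, 1.0], [0.3, 0.6], [-0.3, -0.1], [-0.1, -0.8], [-2.3, -0.5], [0.2, 0.1], [0.3, -1.5], [-0.6, -0.5], [0.3, 0.5], [1.3, 2.2]]
(0,) [ 0.6892 -0.0085  0.1034  0.0024] 5.92
[[-0.0, -1.4], [0.1, -0.9], [-0.2, 0.7], [0.1, 1.0], [0.2, 0.5], [-0.1, -0.1]]
(1,) [ 6.878e-01 -7.100e-03  9.180e-02 -6.000e-04] 5.26
[[-0.2, -0.6], [-1.7, -0.3], [0.3, -0.0], [0.2, -0.5], [-0.7, -0.3], [0.4, 0.4], [1.3, 3.3]]
```

The corners fit the rack at (0.689, −0.0085), yaw 6.0°, with residuals around 1 px in both views. Now to the post.

Run:
```python
from h import *
goal(.495,.278,.165,190)
```

```text
turn [0.05 0.05 0.03] shift after turn [ 2.92   0.499 -0.039] shift before [ 2.918  0.508 -0.051] yaw -169.8
```

step_arm([
  [0,0,0,0.8,0.0,0,55],
  [0,0,0,0.8,0.0,0,55],
  [0,0,0,0.8,0.0,0,55],
  [0,0,0,0.5,0.3,0,55],
  [0,0,0,0,0,0,55],
  [0,0,0,0,0,0,55],
])

```text
time: 38.27
position: [0.4962, 0.2722, 0.1637]
tcp_rot: [-0.089, 0.996, 0.003, 0.003]
wrist_force: [0.5, -0.1, -0.0]
gripper_width: 0.0549
```

Run:
```python
from h import *
st(); c=camera("wrist"); save(c,"w9")
rects(c,"carrier",.012,2)
for d in landmark_of(c,"post"): print(d,atz(c,d["uv"],.044))
im=c["pixels"].max(2); u,v=proj(c,[.4324,.2766,.03]).astype(int); print(u,v)
q=im[max(0,v-45):v+45,u-45:u+45]; m=(q<35).astype(np.uint8); k,l,s,ct=cv2.connectedComponentsWithStats(m); print(s[1:][s[1:,4]>100]+[u-45,max(0,v-45),0,0,0])
cv2.imwrite("pics/post.png",cv2.resize(c["pixels"][max(0,v-60):v+60,u-70:u+70],None,fx=4,fy=4,interpolation=cv2.INTER_CUBIC))
```

```text
t 38.27 pos [0.4962 0.2722 0.1637] rot [[-0.984, -0.178, 0.005], [-0.178, 0.984, 0.006], [-0.005, 0.005, -1.0]] F [ 0.5 -0.1 -0. ] w 0.0549
carrier 0.91 [218.  10.  61.  19.] [368.5 208.6] [11.6 42.9] 10.4
carrier 0.74 [293. 203. 167. 209.] [513.7 291.6] [193. 140.] 9.9
{'uv': [294.8, 125.0], 'p': 0.7} [0.43727367 0.27789929 0.044     ]
293 116
[[282 104  27  34 903]]
```

View pics/post.png

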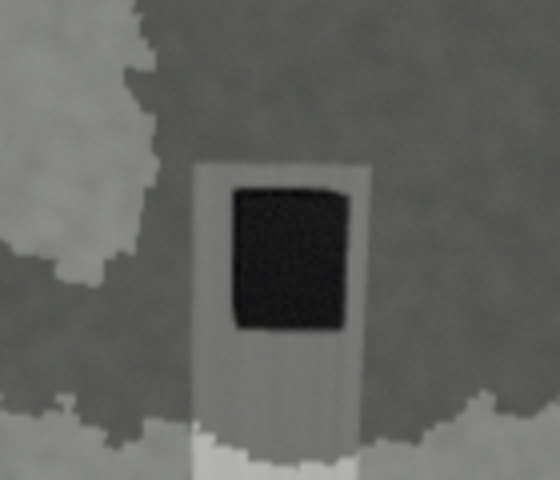

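The post's top spans (282–309, 104–138), with the tongue around it. That agrees with (0.435, 0.278).

Run:
```python
from h import *
c=camera("wrist"); print(atz(c,(295.5,119),.044)); goal(.435,.2777,.06,190)
```

```text
[0.43473218 0.27754991 0.044     ]
turn [0.05 0.06 0.03] shift after turn [2.028 0.552 3.449] shift before [2.047 0.541 3.44 ] yaw -169.8
```

step_arm([
  [0,0,0,0.7,0.2,0,50],
  [0,0,0,0.7,0.2,0.3,50],
  [0,0,0,0.6,0.14,0.8,50],
  [0,0,0,0,0,1,50],
  [0,0,0,0,0,1,50],
  [0,0,0,0,0,0.3,50],
  [0,0,0,0,0,0,50],
  [0,0,0,0,0,0,50],
])

```text
time: 39.13
position: [0.4357, 0.2778, 0.0614]
tcp_rot: [-0.089, 0.996, 0.003, 0.002]
wrist_force: [0.5, -0.2, 0.1]
gripper_width: 0.0501
```

Run:
```python
from h import *
s=st(); goal(.435,.2777,.022,190)
```

```text
t 39.13 pos [0.4357 0.2778 0.0614] rot [[-0.984, -0.176, 0.004], [-0.176, 0.984, 0.005], [-0.004, 0.005, -1.0]] F [ 0.5 -0.2  0.1] w 0.0501
turn [0.04 0.04 0.03] shift after turn [ 0.023 -0.     1.315] shift before [ 0.029 -0.006  1.315] yaw -169.8
```

step_arm([
  [0,0,0,0,0,0.6,50],
  [0,0,0,0,0,0.45,50],
  [0,0,0,0,0,0.25,50],
  [0,0,0,0,0,0,50],
  [0,0,0,0,0,0,8],
  [0,0,0,0,0,0,8],
  [0,0,0,0,0,0,8],
  [0,0,0,0,0,0,8],
])

```text
time: 39.8
position: [0.4365, 0.2784, 0.0236]
tcp_rot: [-0.089, 0.996, 0.003, 0.004]
wrist_force: [-0.9, -1.7, 6.6]
gripper_width: 0.0192
```

step_arm([
  [0,0,0,0,0,0,8],
  [0,0,0,0,0,0,8],
  [0,0,0,0,0,-0.15,8],
  [0,0,0,0,0,-0.25,8],
  [0,0,0,0,0,-0.4,8],
  [0,0,0,0,0,0,8],
  [0,0,0,0,0,0,8],
])

```text
time: 40.38
position: [0.4354, 0.2782, 0.0467]
tcp_rot: [-0.089, 0.996, 0.003, 0.003]
wrist_force: [-0.9, -1.1, -3.6]
gripper_width: 0.0193
```

Run:
```python
from h import *
s=st(); print(np.round(s["torque"],2)); c=camera("side"); save(c,"s9")
u,v=proj(c,[.52,.29,.03]).astype(int); print(u,v); cv2.imwrite("pics/lift.png",cv2.resize(c["pixels"][v-60:v+60,u-75:u+75],None,fx=5,fy=5,interpolation=cv2.INTER_CUBIC))
```

```text
t 40.38 pos [0.4354 0.2782 0.0467] rot [[-0.984, -0.177, 0.005], [-0.177, 0.984, 0.006], [-0.006, 0.005, -1.0]] F [-0.9 -1.1 -3.6] w 0.0193
[-0.03  0.32  0.02]
200 326
```

View pics/lift.png

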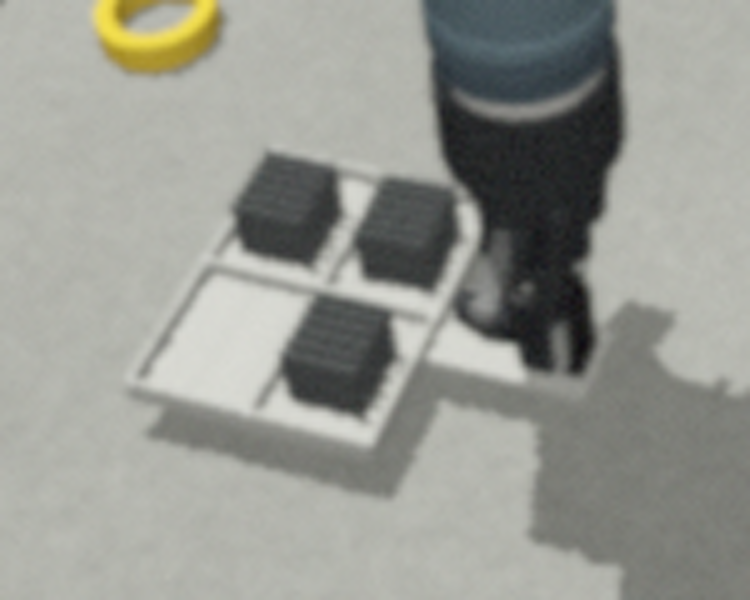

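The carrier is level-looking, with its three sinks at (290,210), (405,230) and (340,350), and the shadow gap is nearly even. I'll check for sag numerically against the rim corners read here.

Run:
```python
from h import *
from scipy.optimize import least_squares
c=camera("side"); u0=np.array([200-75,326-60])
obs={(1,1,0):(131,393),(1,-1,.012):(272,152),(-1,1,0):(372,447),(-1,1,.012):(374,428),(1,1,.012):(130,378)}
def P(v,k):  # v: origin xyz, pitch
    M=R.from_euler("ZY",[v[4],v[3]]).as_matrix(); return np.array(v[:3])+M@np.array([k[0]*.0585,k[1]*.07,k[2]])
post=lambda v: P(v,(-118/58.5,0,.02))
v0=[.5476,.2971,.0231,0,np.radians(10)]
for k,o in obs.items(): print(k,np.round(proj(c,P(v0,k))-(u0+np.array(o)/5),1))
r=least_squares(lambda v:np.concatenate([proj(c,P(v,k))-(u0+np.array(o)/5) for k,o in obs.items()]+[(post(v)-[.4344,.2776,.0431])*1000]),v0,x_scale=[.01,.01,.01,.05,.05]); print(np.round(r.x[:3],4),np.degrees(r.x[3:]).round(2),r.cost)
goal(.418,.27,.10,190); goal(.405,-.03,.10)
```

```text
(1, 1, 0) [-1.4  0.9]
(1, -1, 0.012) [-0.9 -1.6]
(-1, 1, 0) [-0.2  2.8]
(-1, 1, 0.012) [-1.3  3.2]
(1, 1, 0.012) [-2.3  0.5]
[0.5493 0.2921 0.0173] [3.15 8.2 ] 11.51946284864201
turn [0.05 0.04 0.03] shift after turn [ 0.59  -0.159 -1.809] shift before [ 0.583 -0.149 -1.812] yaw -169.8
shift [ 2.779 -9.914 -1.867]
```

step_arm([
  [0,-0.2,0,0,0,-0.3,8],
  [0,-0.17,0,0.1,0,-0.5,8],
  [0,0,0,0.3,0,-0.5,8],
  [0,0,0,0.4,0,-0.4,8],
  [0,0,0,0.4,0,-0.2,8],
  [0,0,0,0.2,-0.3,0,8],
  [0,0,0,0.15,-0.6,0,8],
  [0,0,0,0.15,-0.7,0,8],
])

```text
time: 41.15
position: [0.3908, 0.2204, 0.0999]
tcp_rot: [-0.09, 0.996, 0.004, 0.021]
wrist_force: [1.2, -0.4, -3.8]
gripper_width: 0.0191
```

step_arm([
  [0,0,0,0.14,-0.75,0,8],
  [0,0,0,0.14,-0.75,0,8],
  [0,0,0,0.14,-0.75,0,8],
  [0,0,0,0.14,-0.75,0,8],
  [0,0,0,0.14,-0.75,0,8],
  [0,0,0,0.14,-0.75,0,8],
  [0,0,0,0.14,-0.75,0,8],
  [0,0,0,0.14,-0.75,0,8],
])

```text
time: 41.82
position: [0.3894, 0.0363, 0.0974]
tcp_rot: [-0.089, 0.996, 0.004, 0.021]
wrist_force: [0.7, -0.2, -3.6]
gripper_width: 0.0191
```

step_arm([
  [0,0,0.2,0.14,-0.75,0,8],
  [0,0,0.2,0.14,-0.75,0,8],
  [0,0,0.2,0,-0.5,0,8],
  [0,0,0.06,0,-0.2,0,8],
  [0,0,0,0,0,0,8],
  [0,0,0,0,0,0,8],
])

```text
time: 42.32
position: [0.3918, -0.0284, 0.0971]
tcp_rot: [-0.054, 0.998, 0.005, 0.021]
wrist_force: [-0.3, 1.1, -3.0]
gripper_width: 0.0192
```

Run:
```python
from h import *
s=st(); print(np.round(s["torque"],2)); M=R.from_quat(s["tcp_rot"]).as_matrix()
for n in ("top","side"):
    c=camera(n); save(c,n+"10")
    for d in silhouettes(c,"bin")[:1]+silhouettes(c,"sink0"): print(n,round(d["p"],2),np.round(d["extent"]))
    rects(c,"carrier",.085,2)
goal(.4125,-.0376,.075,186)
```

```text
t 42.32 pos [ 0.3918 -0.0284  0.0971] rot [[-0.993, -0.108, 0.041], [-0.108, 0.994, 0.013], [-0.042, 0.009, -0.999]] F [-0.3  1.1 -3. ] w 0.0192
[-0.    0.44  0.  ]
top 0.82 [367. 186.  38.  45.]
top 0.73 [272. 226.  13.  14.]
top 0.5 [270. 202.  14.  14.]
top 0.47 [245. 226.  16.   9.]
carrier 0.91 [256. 212.  60.  42.] [505.9 -18. ] [116.1 144.9] 4.8
carrier 0.9 [179. 294.  38.  53.] [296.4 178.5] [121.6  89.9] 27.1
side 0.63 [285. 181.  30.  33.]
side 0.69 [274. 238.  15.  16.]
side 0.62 [283. 224.  22.  21.]
side 0.49 [263. 218.  22.  22.]
carrier 0.95 [312. 343.  60.  36.] [270.5 254.8] [119.5  91.2] 25.5
carrier 0.7 [277. 234.  81.  39.] [467.3 -17.4] [199.1 152. ] 5.2
turn [0.08 0.41 0.05] shift after turn [-0.634 -0.385  0.755] shift before [-0.599 -0.394  0.778] yaw -173.7
```

step_arm([
  [0.04,0,0,-0.2,-0.13,0.2,8],
  [0.04,0,0,-0.2,-0.13,0.3,8],
  [0,0,0,-0.2,-0.13,0.3,8],
  [0,0,0,0,0,0.05,8],
  [0,0,0,0,0,0,8],
  [0,0,0,0,0,0,8],
])

```text
time: 43.22
position: [0.412, -0.038, 0.0723]
tcp_rot: [-0.054, 0.998, 0.001, 0.021]
wrist_force: [-0.1, -0.2, -3.7]
gripper_width: 0.019
```

```bash
cat > cf.py <<'E'
from h import *
from scipy.optimize import least_squares, minimize
def cfit(names=("top","side")):
    s=read_state(); p=np.array(s["position"]); yaw0=np.radians(yaw_now(s)+180)
    obs=[]
    for n in names:
        c=camera(n); b=[d for d in silhouettes(c,"carrier") if np.linalg.norm(atz(c,d["extent"][:2],.06)[:2]-(p[:2]+[.09,0]))<.09]
        if b: obs.append((c,b[0]["pixels"]))
    def pts(v):
        M=R.from_euler("ZY",[v[3],v[4]]).as_matrix()
        L=[(a*.0585,b*.07,z) for a in (-1,1) for b in (-1,1) for z in (0,.012)]
        return np.array([np.array(v[:3])+M@np.array(q) for q in L])
    def cost(v):
        t=0
        for c,m in obs:
            h=cv2.convexHull(np.array([proj(c,q) for q in pts(v)],np.float32)); q=np.zeros(m.shape,np.uint8); cv2.fillConvexPoly(q,np.round(h*16).astype(np.int32),1,shift=4); q=q>0
            # pan only: ignore pixels outside padded hull (tongue, sinks)
            t-=(q&m).sum()/((q|m).sum())
        return t
    x0=np.array([p[0]+.118*np.cos(yaw0),p[1]+.118*np.sin(yaw0),p[2]-.0236,yaw0,0.])
    for c,m in obs: cv2.imwrite("/tmp/m.png",m*255)
    r=minimize(cost,x0,method="Nelder-Mead",options=dict(maxiter=600,initial_simplex=[x0]+[x0+d for d in np.diag([.006,.006,.006,.06,.06])]))
    print("n",len(obs),"exp",np.round(x0[:3],4),"fit",np.round(r.x[:3],4),"yaw,pitch",np.degrees(r.x[3:]).round(1),"iou",round(r.fun,3),"at exp",round(cost(x0),3))
if __name__=="__main__":
    st(); cfit(); goal(.4125,-.0376,.072)
E
python3 cf.py
```

```text
t 43.22 pos [ 0.412  -0.038   0.0723] rot [[-0.993, -0.108, 0.041], [-0.108, 0.994, 0.005], [-0.041, 0.0, -0.999]] F [-0.1 -0.2 -3.7] w 0.019
n 2 exp [ 0.5293 -0.0252  0.0487] fit [ 0.5255 -0.0289  0.0492] yaw,pitch [6.3 1.5] iou -1.03 at exp -0.98
shift [0.003 0.015 0.037][ WARN:0@3.527] global loadsave.cpp:1063 imwrite_ Unsupported depth image for selected encoder is fallbacked to CV_8U.
```

Run:
```python
from h import *
s=read_state(); p=np.array(s["position"]); out=[]
yaw=np.radians(yaw_now(s)+180-.2); o=np.array([p[0]+.118*np.cos(yaw),p[1]+.118*np.sin(yaw),p[2]-.0236])
M=R.from_euler("Z",yaw).as_matrix(); rk=np.array([.689,-.0085,0]); Mr=R.from_euler("Z",np.radians(6)).as_matrix()
for n,w in (("top",(55,75)),("side",(72,75))):
    c=camera(n); u,v=proj(c,[.60,-.015,.08]).astype(int); S=5 if n=="top" else 5
    im=c["pixels"]; b=im[v-58:v+58,u-w[0]:u+w[0]]; b=cv2.resize(b,None,fx=3.1*1,fy=3.1,interpolation=cv2.INTER_CUBIC) if 0 else cv2.resize(b,None,fx=3.15,fy=3.15,interpolation=cv2.INTER_CUBIC)
    q=lambda P: tuple(np.int32((proj(c,P)-[u-w[0],v-58])*3.15))
    C=[q(o+M@np.array(k)) for k in ((-.0585,-.07,.012),(-.0585,.07,.012),(.0585,.07,.012),(.0585,-.07,.012))]
    C2=[q(o+M@np.array(k)) for k in ((-.0585,.07,0),(.0585,.07,0))]
    for i in range(4): cv2.line(b,C[i],C[(i+1)%4],(0,0,255),1)
    cv2.line(b,*C2,(0,0,255),1)
    for y in (-.06,.06): cv2.line(b,q(rk+Mr@np.array([-.0525,y,.04])),q(rk+Mr@np.array([.0,y,.04])),(0,255,255),1)
    out.append(b)
h=np.hstack(out); print(h.shape); cv2.imwrite("pics/enter.png",h)
```

```text
(365, 800, 3)
```

View pics/enter.png

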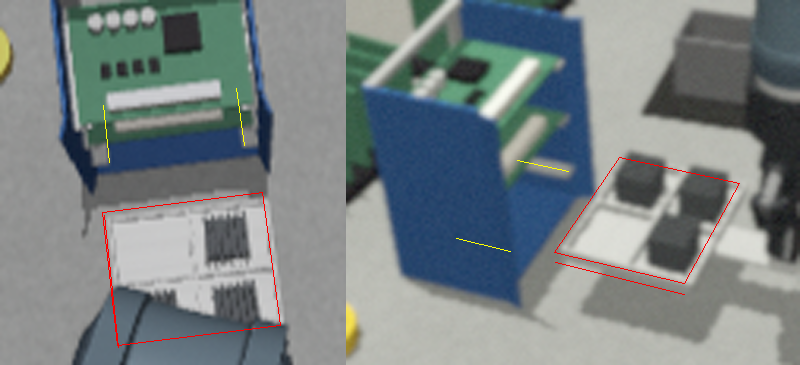

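The picture shows the rail ends under the yellow lines, so the rack pose holds. The pan lies near the red model but looks shifted slightly to the right. I'll measure that from intensity profiles.

```bash
cat > pf.py <<'E'
from h import *
s=read_state(); p=np.array(s["position"]); yaw=np.radians(yaw_now(s)+180-.2); o=np.array([p[0]+.118*np.cos(yaw),p[1]+.118*np.sin(yaw),p[2]-.0236])
M=R.from_euler("Z",yaw).as_matrix(); c=camera("top"); g=c["pixels"].astype(float).mean(2).astype(np.float32)
def prof(P): 
    q=np.array([proj(c,o+M@np.array(k)) for k in P],np.float32); return cv2.remap(g,q[:,:1],q[:,1:],cv2.INTER_LINEAR)[:,0]
def edge(P,ax):
    a=prof(P); d=np.gradient(a); i=np.argmax(np.abs(d)); return round(P[i][ax]*1000,1),round(float(d[i]),1)
t=np.arange(-.014,.0141,.0005)
for x in (.05,.04,.03,.01): print("x",x,"left",edge([(x,.07+k,.012) for k in t],1),"right",edge([(x,-.07+k,.012) for k in t],1))
for y in (.06,.045,.02,-.01,-.03,-.06): print("y",y,"front",edge([(.0585+k,y,.012) for k in t],0))
E
python3 pf.py
```

```text
x 0.05 left (np.float64(84.0), -7.5) right (np.float64(-69.0), -7.3)
x 0.04 left (np.float64(64.0), -4.5) right (np.float64(-73.0), 7.1)
x 0.03 left (np.float64(67.5), -7.1) right (np.float64(-72.5), 4.8)
x 0.01 left (np.float64(66.5), -5.3) right (np.float64(-67.5), 7.9)
y 0.06 front (np.float64(48.5), -6.3)
y 0.045 front (np.float64(49.5), -5.8)
y 0.02 front (np.float64(48.5), -5.5)
y -0.01 front (np.float64(47.5), -5.3)
y -0.03 front (np.float64(44.5), 7.0)
y -0.06 front (np.float64(56.0), -10.7)
```

Run:
```python
from h import *
u=np.array([np.cos(np.radians(6)),np.sin(np.radians(6))]); h=np.array([.5617,-.0219])+.0025*np.array([-u[1],u[0]])
for d in (.12,.06,.03,.005,0): q=h-d*u; print(d,q.round(4)); goal(q[0],q[1],.0715,186)
```

```text
0.12 [ 0.4421 -0.032 ]
turn [-0.01  0.42  0.04] shift after turn [-0.995  0.101  0.055] shift before [-0.992  0.097  0.099] yaw -173.8
0.06 [ 0.5018 -0.0257]
turn [-0.01  0.42  0.04] shift after turn [-2.995  0.101  0.055] shift before [-2.99   0.09   0.186] yaw -173.8
0.03 [ 0.5316 -0.0225]
turn [-0.01  0.42  0.04] shift after turn [-3.995  0.101  0.055] shift before [-3.989  0.086  0.23 ] yaw -173.8
0.005 [ 0.5565 -0.0199]
turn [-0.01  0.42  0.04] shift after turn [-4.828  0.101  0.055] shift before [-4.822  0.083  0.266] yaw -173.8
0 [ 0.5614 -0.0194]
turn [-0.01  0.42  0.04] shift after turn [-4.995  0.101  0.055] shift before [-4.988  0.082  0.273] yaw -173.8
```

step_arm([
  [0,0,0,-0.2,0.1,0.03,8],
  [0,0,0,-0.4,0,0.03,8],
  [0,0,0,-0.4,0,0.03,8],
  [0,0,0,-0.4,0,0.02,8],
  [0,0,0,-0.4,0,0.02,8],
  [0,0,0,-0.2,0,0.01,8],
  [0,0,0,0,0,0,8],
])

```text
time: 44.15
position: [0.4741, -0.0285, 0.0716]
tcp_rot: [-0.054, 0.998, 0.001, 0.023]
wrist_force: [-0.3, 0.4, -2.8]
gripper_width: 0.0193
```

Run:
```python
from h import *
s=st(); print(np.round(s["torque"],2)); goal(.5316,-.0225,.0715,186)
```

```text
t 44.15 pos [ 0.4741 -0.0285  0.0716] rot [[-0.993, -0.109, 0.045], [-0.109, 0.994, 0.004], [-0.045, -0.001, -0.999]] F [-0.3  0.4 -2.8] w 0.0193
[-0.08  0.41  0.  ]
turn [-0.01  0.43  0.04] shift after turn [-1.926 -0.002  0.003] shift before [-1.924 -0.01   0.09 ] yaw -173.7
```

step_arm([
  [0,0,0,-0.3,0,0.02,8],
  [0,0,0,-0.4,0,0.02,8],
  [0,0,0,-0.4,0,0.02,8],
  [0,0,0,-0.4,0,0.02,8],
  [0,0,0,-0.4,0,0.01,8],
  [0,0,0,0,0,0,8],
])

```text
time: 44.65
position: [0.5313, -0.0224, 0.0714]
tcp_rot: [-0.054, 0.998, 0.001, 0.023]
wrist_force: [0.1, -0.5, -4.0]
gripper_width: 0.0187
```

Run:
```python
from h import *
s=st(); print(np.round(s["torque"],2)); goal(.5565,-.0199,.0715,186)
```

```text
t 44.65 pos [ 0.5313 -0.0224  0.0714] rot [[-0.993, -0.108, 0.046], [-0.108, 0.994, 0.004], [-0.046, -0.001, -0.999]] F [ 0.1 -0.5 -4. ] w 0.0187
[-0.06  0.27 -0.09]
turn [-0.01  0.44  0.04] shift after turn [-0.844 -0.005 -0.003] shift before [-0.843 -0.008  0.035] yaw -173.8
```

step_arm([
  [0,0,0,-0.3,0,0.01,8],
  [0,0,0,-0.3,0,0.01,8],
  [0,0,0,-0.1,0,0.01,8],
  [0,0,0,0,0,0.06,8],
  [0,0,0,0,0,0.06,8],
  [0,0,0,0,0,0,8],
  [0,0,0,0,0,0,8],
])

```text
time: 45.23
position: [0.549, -0.0201, 0.0671]
tcp_rot: [-0.054, 0.998, 0.001, 0.021]
wrist_force: [0.4, 0.3, -3.0]
gripper_width: 0.019
```

Run:
```python
from h import *
s=st(); print(np.round(s["torque"],2)); goal(.5614,-.0194,.0636,186)
```

```text
t 45.23 pos [ 0.549  -0.0201  0.0671] rot [[-0.993, -0.108, 0.042], [-0.108, 0.994, 0.004], [-0.042, -0.0, -0.999]] F [ 0.4  0.3 -3. ] w 0.019
[-0.02  0.31 -0.03]
turn [-0.    0.4   0.03] shift after turn [-0.414 -0.021  0.117] shift before [-0.408 -0.022  0.134] yaw -173.8
```

step_arm([
  [0,0,0,0,0,0.05,8],
  [0,0,0,0,0,0,8],
  [0,0,0,0,0,0,8],
])

```text
time: 45.48
position: [0.5497, -0.0201, 0.0659]
tcp_rot: [-0.054, 0.998, 0.001, 0.021]
wrist_force: [0.4, 0.1, -2.8]
gripper_width: 0.0189
```

step_arm([
  [0,0,0,0,0,0.05,8],
  [0,0,0,0,0,0,8],
  [0,0,0,0,0,0,8],
])

```text
time: 45.73
position: [0.5499, -0.0201, 0.0644]
tcp_rot: [-0.054, 0.998, 0.001, 0.021]
wrist_force: [-0.4, -0.1, -4.5]
gripper_width: 0.0193
```

Run:
```python
from h import *
s=st(); print(np.round(s["torque"],2)); goal(.5614,-.0194,.0636,186)
```

```text
t 45.73 pos [ 0.5499 -0.0201  0.0644] rot [[-0.993, -0.108, 0.043], [-0.108, 0.994, 0.004], [-0.043, -0.001, -0.999]] F [-0.4 -0.1 -4.5] w 0.0193
[ 0.03  0.4  -0.02]
turn [-0.    0.41  0.03] shift after turn [-0.384 -0.017  0.026] shift before [-0.382 -0.018  0.043] yaw -173.8
```

step_arm([
  [0,0,0,0,0,0.05,8],
  [0,0,0,-0.1,0,0.0,8],
  [0,0,0,-0.1,0,0.01,8],
  [0,0,0,-0.1,0,0.0,8],
  [0,0,0,0,0,0,8],
  [0,0,0,0,0,0,8],
])

```text
time: 46.23
position: [0.5595, -0.0191, 0.0631]
tcp_rot: [-0.054, 0.998, 0.001, 0.022]
wrist_force: [-0.1, 0.0, -3.3]
gripper_width: 0.0189
```

Run:
```python
from h import *
s=st(); print(np.round(s["torque"],2)); goal(.5614,-.0194,.0636,186)
```

```text
t 46.23 pos [ 0.5595 -0.0191  0.0631] rot [[-0.993, -0.108, 0.043], [-0.108, 0.994, 0.004], [-0.044, -0.001, -0.999]] F [-0.1  0.  -3.3] w 0.0189
[-0.03  0.33 -0.03]
turn [-0.01  0.42  0.04] shift after turn [-0.063 -0.016 -0.015] shift before [-0.064 -0.016 -0.013] yaw -173.8
```

step_arm([
  [0,0,0,-0.06,0,0.03,8],
  [0,0,0,0,0,0,8],
  [0,0,0,0,0,0,8],
])

```text
time: 46.48
position: [0.5608, -0.0189, 0.0622]
tcp_rot: [-0.054, 0.998, 0.001, 0.022]
wrist_force: [0.3, 0.2, -2.1]
gripper_width: 0.0191
```

step_arm([
  [0,0,0,-0.06,0,0.03,8],
  [0,0,0,0,0,0,8],
  [0,0,0,0,0,0,8],
])

```text
time: 46.73
position: [0.5628, -0.0186, 0.0615]
tcp_rot: [-0.054, 0.998, 0.001, 0.022]
wrist_force: [0.3, 0.3, -2.8]
gripper_width: 0.0189
```

step_arm([
  [0,0,0,-0.06,0,0.03,8],
  [0,0,0,0,0,0,8],
  [0,0,0,0,0,0,8],
])

```text
time: 46.98
position: [0.5648, -0.0185, 0.0611]
tcp_rot: [-0.054, 0.998, 0.001, 0.022]
wrist_force: [-1.6, 0.3, 0.4]
gripper_width: 0.0191
```

step_arm([
  [0,0,0,-0.06,0,0.0,8],
  [0,0,0,0,0,0,8],
  [0,0,0,0,0,0,8],
])

```text
time: 47.23
position: [0.5666, -0.0183, 0.061]
tcp_rot: [-0.054, 0.998, 0.001, 0.022]
wrist_force: [-1.6, 0.2, 4.1]
gripper_width: 0.019
```

step_arm([
  [0,0,0,-0.06,0,0.0,8],
  [0,0,0,0,0,0,8],
  [0,0,0,0,0,0,8],
])

```text
time: 47.48
position: [0.5666, -0.0183, 0.0609]
tcp_rot: [-0.054, 0.998, 0.001, 0.02]
wrist_force: [-7.0, -0.1, 7.0]
gripper_width: 0.0192
```

Run:
```python
from h import *
s=st(); print(np.round(s["torque"],2))
```

```text
t 47.48 pos [ 0.5666 -0.0183  0.0609] rot [[-0.993, -0.108, 0.041], [-0.108, 0.994, 0.003], [-0.041, -0.001, -0.999]] F [-7.  -0.1  7. ] w 0.0192
[0.04 1.18 0.04]
```

step_arm([
  [0,0,0,0,0,-0.04,8],
  [0,0,0,0,0,0,8],
  [0,0,0,-0.05,0,0,8],
  [0,0,0,0,0,0,8],
  [0,0,0,0,0,0,8],
])

```text
time: 47.9
position: [0.5668, -0.0184, 0.0613]
tcp_rot: [-0.054, 0.998, 0.0, 0.019]
wrist_force: [-9.1, -3.2, 4.4]
gripper_width: 0.0193
```

Run:
```python
from h import *
s=st(); print(np.round(s["torque"],2))
for n in ("top","side"):
    c=camera(n); save(c,n+"11")
    for k in ("post","carrier","board0","bin"): print(n,k,[(np.round(d["uv"]).tolist(),round(d["p"],2)) for d in landmark_of(c,k)][:3])
    u=np.array([.9945,.1045]); h=np.array([.689,-.0085])
    print("pred post",proj(c,[*(h-.128*u),.084]).round(1),"carrier",proj(c,[*(h-.01*u),.04]).round(1),"boards",proj(c,[*h,.1]).round(1),proj(c,[*h,.16]).round(1))
```

```text
t 47.9 pos [ 0.5668 -0.0184  0.0613] rot [[-0.993, -0.108, 0.038], [-0.108, 0.994, 0.003], [-0.038, -0.001, -0.999]] F [-9.1 -3.2  4.4] w 0.0193
[-0.17  1.53  0.17]
top post []
top carrier [([179.0, 287.0], 0.72), ([317.0, 144.0], 0.26)]
top board0 [([251.0, 139.0], 0.67), ([316.0, 143.0], 0.24)]
top bin [([359.0, 188.0], 0.9), ([105.0, 280.0], 0.4)]
pred post [257.6 194.2] carrier [253.5 156.2] boards [251.7 146.4] [250.1 139.2]
side post [([251.0, 222.0], 0.72), ([336.0, 333.0], 0.72)]
side carrier [([296.0, 341.0], 0.86), ([209.0, 226.0], 0.83)]
side board0 [([208.0, 212.0], 0.7), ([205.0, 194.0], 0.56)]
side bin [([288.0, 191.0], 0.84)]
pred post [250.3 224.1] carrier [213.3 227.7] boards [207.9 210.3] [205.4 192.5]
```

step_arm([
  [0,0,0,0,0,0,24],
  [0,0,0,0,0,0,34],
  [0,0,0,0,0,0,45],
  [0,0,0,0,0,0,45],
  [0,0,0,0,0,-0.4,45],
  [0,0,0,0,0,-0.8,45],
  [0,0,0,0,0,-1,45],
  [0,0,0,0,0,-1,45],
])

```text
time: 49.07
position: [0.5651, -0.0182, 0.1585]
tcp_rot: [-0.054, 0.998, 0.001, 0.021]
wrist_force: [0.6, 0.2, 0.1]
gripper_width: 0.0447
```

step_arm([
  [0,0,0,0.8,0,-0.7,60],
  [0,0,0,0.9,0,-0.5,60],
  [0,0,0,0.9,0,-0.5,60],
  [0,0,0,0.3,0,-0.3,60],
  [0,0,0,0,0,0,60],
  [0,0,0,0,0,0,60],
])

```text
time: 49.57
position: [0.4777, -0.0282, 0.2148]
tcp_rot: [-0.054, 0.998, 0.001, 0.023]
wrist_force: [-0.7, -0.2, 0.5]
gripper_width: 0.0599
```

Run:
```python
from h import *
s=st(); h=np.array([.689,-.0085]); u=np.array([.9945,.1045]); n2=np.array([-.1045,.9945])
for n in ("top","side","wrist"):
    c=camera(n); save(c,n+"12")
    for k,z in (("post",.084),("carrier",.04),("board0",.1),("bin",.003),("spacer0",.008),("sink0",.044)): print(n,k,[(np.round(d["uv"]).tolist(),round(d["p"],2),(lambda q:[round((q@u)*1000),round((q@n2)*1000)])(atz(c,d["uv"],z)[:2]-h),atz(c,d["uv"],z)[:2].round(3).tolist()) for d in landmark_of(c,k)][:4])
    rects(c,"bin",.073,1); rects(c,"mat",.003,1)
c=camera("wrist"); im=c["pixels"].max(2); P=[*(h-.128*u),.084]; U=proj(c,P).astype(int); print("post pred",U)
a,b=max(0,U[1]-50),max(0,U[0]-50); m=(im[a:U[1]+50,b:U[0]+50]<40).astype(np.uint8); k,l,s,ct=cv2.connectedComponentsWithStats(m)
for i in range(1,k):
    if s[i,4]>150: print(s[i]+[b,a,0,0,0],"->",atz(c,ct[i]+[b,a],.084).round(4))
```

```text
t 49.57 pos [ 0.4777 -0.0282  0.2148] rot [[-0.993, -0.108, 0.046], [-0.108, 0.994, 0.004], [-0.046, -0.001, -0.999]] F [-0.7 -0.2  0.5] w 0.0599
top post []
top carrier [([176.0, 288.0], 0.83, [-348, 248], [0.317, 0.202])]
top board0 [([249.0, 139.0], 0.58, [20, 4], [0.708, -0.002]), ([253.0, 147.0], 0.4, [-3, -4], [0.686, -0.013])]
top bin [([363.0, 186.0], 0.56, [-125, -302], [0.596, -0.322])]
top spacer0 [([364.0, 188.0], 0.62, [-135, -300], [0.587, -0.321])]
top sink0 []
bin 0.71 [368. 184.  40.  46.] [ 589.1 -315.7] [109.6  80.7] 10.2
mat 0.96 [364. 186.  64.  56.] [ 594.7 -321.2] [150.  150.2] 9.4
side post [([338.0, 330.0], 0.97, [-437, 264], [0.227, 0.208]), ([248.0, 220.0], 0.58, [-115, -17], [0.576, -0.037]), ([212.0, 238.0], 0.27, [-56, 87], [0.624, 0.073])]
side carrier [([210.0, 227.0], 0.92, [2, 0], [0.692, -0.009]), ([298.0, 340.0], 0.73, [-357, 283], [0.304, 0.236])]
side board0 [([201.0, 194.0], 0.84, [56, -63], [0.751, -0.065]), ([208.0, 211.0], 0.5, [-1, 4], [0.688, -0.005])]
side bin [([286.0, 194.0], 0.86, [-132, -282], [0.587, -0.302])]
side spacer0 []
side sin
[... 273 characters left out ...]
1] 11.0
wrist post [([275.0, 289.0], 0.88, [-122, 5], [0.568, -0.016])]
wrist carrier [([274.0, 354.0], 0.58, [-5, 4], [0.683, -0.005])]
wrist board0 []
wrist bin [([3.0, 248.0], 0.79, [-119, -298], [0.602, -0.318]), ([293.0, 330.0], 0.75, [-7, 27], [0.679, 0.018])]
wrist spacer0 []
wrist sink0 [([246.0, 331.0], 0.87, [-41, -27], [0.651, -0.04]), ([293.0, 327.0], 0.69, [-47, 24], [0.64, 0.011]), ([247.0, 376.0], 0.55, [23, -27], [0.715, -0.033])]
bin 0.23 [276. 308. 136. 117.] [601.  -13.2] [138.  129.7] 6.3
mat 0.63 [ 45. 242.  89. 125.] [ 592.8 -278.1] [152.7  76.3] 8.9
post pred [269 283]
[265 255  21  42 825] -> [ 0.5537 -0.0183  0.084 ]
[226 322  35  11 274] -> [ 0.6117 -0.0421  0.084 ]
```

```bash
python3 -c "
from h import *
c=camera('wrist'); print(atz(c,(275.5,297),.084).round(4))
print(close_job())"
```

```text
[ 0.5756 -0.0153  0.084 ]
the job is handed in; nothing more can be done
None
```

The job is done and handed in at about 50 s of the 210 s allowed. The loaded carrier is home on the lowest rail pair, which was the empty one.

- **Bin and spacer:** I stood the grey bin in the middle of the mat and dropped the only spacer present into it.
- **Heat sinks:** I found three and set each flat, fins up, in its own pocket.
- **Carrier:** I lifted it by the post, slid it over the low rails, lowered it, and pushed until it stopped firmly. Wrist force rose to about 9 N at the stop with no further movement. Then I released it and backed the arm clear.

**Last checks**
- **Bin:** its centre read about (0.596, −0.322), against the mat's (0.595, −0.321). The spacer was detected in it.
- **Sinks and boards:** all three sinks were detected inside the magazine, and both boards were still about where they started.
- **Home position:** the firm stop is the main evidence that it is fully home. The post's far edge puts the post at about x = 0.564, against 0.562 predicted from the rack fit. The arm stopped about 5 mm farther in than that prediction.

**Readings that disagreed**
- The top camera could not see the post or the sinks at the end.
- The side and wrist views gave single sink and carrier positions up to about 1 cm off.
- The carrier's nose sagged about 2–3° when lifted, so I tilted the tool to level it.
- I had used up the 16 picture views before insertion, so the final state was checked from detections and force only.

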